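# Clamp a glued riser foot and keep the pressure on

## Task

Stand the glued wooden foot, base plate down, fully home in the pocket of the glue-up rig and let go of it; then pump the clamp's trigger (do not push the bar or jaw itself) until the sprung rubber pad meets the foot and is pushed in about 5 mm, and no harder than that needs: pushing the pad in by more than 10 mm would crush the joint. The clamp does not hold its pressure by itself, so finish while still holding the trigger squeezed, with the pad staying pressed in; leave the other things on the desk where they are.

Things in the scene. Friction and masses are not known exactly. Their poses are not given: they have to be found in the camera images.
- rig: Fixed glue-up rig: plywood board, rig X -200..160 mm, Y -50..50, 18 mm thick, with a ratchet bar clamp and a pocket. Origin on the desk under the bar. X = clamping direction (pad moves to +X, at the foot), Y = side where hand grip and trigger stick out over the desk, Z up. Steel bar along X at Y 0, axis 53 mm above the desk. Black housing X -143..-67, Y -20..70, top 77 mm above the desk.
- grip (a point): Centre of the fixed black hand grip, an upright slab at rig X -144..-128, Y 55..155 mm, 37 to 73 mm above the desk; axes as the rig's. The trigger blade in front of it (+X) swings towards it. Nothing is below grip and blade where they overhang the desk (beyond rig Y 70).
- pocket (a point): Centre of the pocket's floor, 18 mm above the desk, at rig X 98, Y 0 mm; axes as the rig's. The pocket is 42 mm along X by 68 mm along Y. Wooden rims 8 mm high on the -X, +Y and -Y sides; the +X side is an upright wooden stop, 55 mm high above the floor, 82 mm wide, 28 mm thick, against which the clamp presses.
- foot: Loose wooden foot, 60 to 130 g, glued from two halves (thin dark seam on top). Base plate 34 (X) x 62 (Y) x 8 mm with a column 34 x 34 mm on it, 66 mm high in all. Origin at the centre of its underside, Z up. Starts standing on its base plate. Flat faces look along +-X, the plate's wings stick out 14 mm along +-Y. In the pocket its X lies along the rig's X, either way round.
- jaw (a joint): How far bar and jaw are driven along rig X, m (0 to 0.085). A full trigger stroke moves it about 10 mm (the first one 6 to 17) and it stays when the trigger returns. The pad meets the seated foot at 0.056 to 0.064, slides it to the stop by 0.064. A brake friction of 5 N is all that holds it when the trigger is let go: it then creeps back until the pad presses with about 3 to 5 N.
- plunger (a joint): How far the sprung rubber pad is pushed back into the jaw, m: 0 free, 0.015 fully in. Spring 3 N per mm (5 mm = 15 N on the foot). Seen as the shortening of the 16 mm steel stem between jaw and pad.
- pad: The round rubber pad, 28 mm across and 5 mm thick, on the jaw's sprung stem; it presses the foot. Origin 21 mm behind its front face on the bar's axis; axes as the rig's.
- pad_face (a point): Centre of the pad's front face, 53 mm above the desk; moves along rig X. It starts 26 to 59 mm short of the seated foot.
- trigger (a joint): Trigger angle, rad: 0 let go (a light spring returns it), 0.5 fully squeezed; counterclockwise from above, blade swinging to rig -X, to the grip. Pivot at rig X -100, Y 55 mm. Squeezing drives the jaw forward about 32 mm per rad after some lost motion (0.1 to 0.2 rad); returning, the pawl clicks back over rack pins of 10 mm pitch. Let it come back to 0 between strokes.
- trigger_blade: Aluminium trigger blade: upright slab 10 mm thick, 36 mm tall (37 to 73 mm above the desk), reaching 95 mm from the pivot. Origin on the pivot, 53 mm above the desk; its Y runs outwards along the blade, its X looks away from the grip. At rest it leans 0.25 rad towards rig +X.
- trigger_press (a point): Place to press: centre of the blade's front face (the face away from the grip), 70 mm out from the pivot, 55 mm above the desk; axes as the blade's. Push it towards rig -X with shut fingers (full stroke 34 mm). Pinching blade and fixed grip together (66 mm over both at rest) works only if the hand follows the grip. Needs about 3 N free, 6 N while driving the jaw, and about 12 N with the pad 5 mm in.
- jaw_bar: The sliding steel bar and black jaw head (36 mm wide, 40 mm tall, top 73 mm above the desk), with the stem and pad; not to be pushed by the robot. Origin on the bar's axis at the head's front face; axes as the rig's.
- glue: Bystander: white glue bottle, 48 mm across, 110 mm high. Origin at the centre of its underside.
- tape: Bystander: empty cardboard tape core lying flat, 90 mm across, 24 mm high. Origin at the centre of its underside.
- mug: Bystander: white mug, 80 mm across, 90 mm high. Origin at the centre of its underside.
- driver: Bystander: screwdriver lying on the desk, about 200 mm long along its X. Origin on its underside.
Things that resemble listed ones, but are neither listed nor needed, are in the scene too. Leave any pink, purple or turquoise look-alike of the foot alone.

How it is judged:
On the way, in this order (a step that is already met when the one before it is completed fails the run):
1. the foot stands fully home in the pocket, base plate down, and is let go (horizontal distance between foot and pocket below 0.007 m and z of foot in the frame of pocket between -0.003 and 0.003 m and angle between foot's own z axis and vertical below 0.06 rad and angle between the x axis of foot and the x axis of rig, either way round below 0.08 rad and contact force between each of the fingers, the arm and foot below 0.2 N), for 0.2 s.
2. the pad meets the foot (horizontal distance between foot and pocket below 0.007 m and z of foot in the frame of pocket between -0.003 and 0.003 m and angle between foot's own z axis and vertical below 0.06 rad and angle between the x axis of foot and the x axis of rig, either way round below 0.08 rad and contact force between pad and foot above 1 N), for 0.05 s.
At the end, for the whole second after the job is handed in: The foot is home in the pocket (within 7 mm and 0.08 rad, base within 3 mm of the floor, upright, not touched by the robot), the robot is still holding the trigger squeezed (over 2 N on the blade, trigger past 0.04 rad), and the pad presses the foot with 8 to 24 N, pushed in 2.5 to 8.5 mm (all of step 1 and contact force between pad and foot between 8 and 24 N and value of joint plunger between 0.0025 and 0.0085 m and value of joint trigger above 0.04 rad and contact force between any of the fingers, the arm and trigger_blade above 2 N and linear speed of foot below 0.01 m/s); the arm keeps its last pose, push and grip.
It fails at once if the foot is crushed: the pad presses it with more than 33 N or is pushed in more than 11 mm (contact force between pad and foot above 33 N or value of joint plunger above 0.011 m).
It fails at once if the robot pushes the bar, jaw or pad itself (contact force between any of the fingers, the arm and jaw_bar above 3 N).
It fails at once if glue bottle, tape core, mug or screwdriver is moved more than 30 mm or tipped over (distance of any of glue, tape, mug, driver from where it was at the start of the episode above 0.03 m or angle between any of glue, tape, mug's own z axis and vertical above 0.4 rad).
It also fails if it takes over 70 s, if anything falls off the work surface, if the arm or the gripper's body presses on something with over 40 N, if the wrist force passes 120 N, or if a joint passes its speed limit or range.

## Robot

A 6-joint arm with a two-finger parallel gripper is mounted at the origin on the work surface. World frame = base frame: x ahead of the robot, y to its left, z up, the work surface at z = 0. Lengths are in m, angles in rad, forces in N, time in s.
With the tool pointing down it reaches from about 0.225 to 0.875 m from the base axis. Payload 3.4 kg.
Tool frame: the origin (TCP) lies on the centre line of the jaws, within the pads' length; the fingertips stand 19 mm ahead of it and the grasp point (between the pads) is the TCP (nose_length is the distance from the TCP to the fingertips, in m); z points along the fingers, y is the direction in which the jaws open and shut (so a half turn about z gives the same grasp; the last joint's range is limited). The gripper opens to 85 mm and grips with 20 to 120 N. Pads are 22 mm wide; open, the fingers measure 114 mm over their backs; the gripper's body (76 mm by 85 mm) begins 54 mm behind the grasp point. The pads swing forward as they close: fully open they stand 13 mm farther back than shut.
Start: joints at [-1.409, 0.276, 1.505, -0, 1.361, -0.121], TCP at [0.16, -0.552, 0.25] pointing down, gripper open.
Joint ranges: [-2.89, 2.89], [-0.75, 2.08], [0.22, 2.7], [-1.18, 4.32], [0.11, 2.71], [-2.7, 2.7]. Speed limits (rad/s): [2.57, 2.57, 3.14, 3.14, 3.14, 3.14].

## Interface

Orientations are given as a unit quaternion [w, x, y, z].
In Python, from rig import * gives the robot as it stands.
- The arm moves only by the shell command python3 -m jog 'ROWS' [OPENING] [FORCE]. ROWS is JSON, one flat list of numbers, 6 for each row, row after row: the shift along the tool's x, y, z in mm, then the turn, a rotation vector about the tool's x, y, z in degrees. In form: [tx, ty, tz, wx, wy, wz, tx, ty, tz, wx, wy, wz, ...]. A call has 1 to 10 rows; each row is the pose to reach, as a shift and turn from the pose commanded when the call began, along the tool's axes at that moment; what a row does not reach only later rows make up. A row lasts 1/8 s, in which the tool goes at most 62.5 mm and 10.7 degrees, less where a joint would pass 70% of its speed; a pose out of reach is approached as far as the arm can. A call with a gripper value outside its range is refused whole. OPENING is the closure, from 0 (fully open) to 1 (shut), set as the call begins (- or left out, the last holds). The fingers move at their own pace and stop on an object; FORCE is the grip in N (left out, the last holds). Time passes only in rows, so rows that repeat a pose let the fingers close. It gives the time, the measured TCP pose, the force and the opening at its end, in the units of the state.
- get_state(): the state, without advancing time (a new reading comes with each control period).
- get_image(name): name is "scene" or "top" or "wrist"; returns a dict with "frame" (400x640x3 uint8, red, green, blue), "camera_matrix" (3x3 intrinsics, pixels), "rvec" (rotation vector, rad) and "tvec" (3), from world to camera coordinates, as OpenCV has them. Camera axes: x right, y down, z forward; pixel columns grow to the right and rows downward; lengths in m; the calibration is good to about 2 mm. The wrist camera is an equidistant fisheye: a pixel r from the principal point sees the ray r / f radians off the axis. A picture is of the moment at which its call begins. There is no depth.
- sign_off(): hands the job in, once; it reports no verdict.
The state is a dict: "clock": time; "qpos": joint angles; "qd": joint speeds; "effort": joint torques, N m; "position": TCP position; "ee_rot": TCP orientation; "contact_force": force on the tool from outside, world axes, zero at the start; "moment": the same for the moment, N m; "width": finger opening in m.
Only numpy, scipy, OpenCV 4.12 (cv2) and the standard library are available. Lean on these libraries where they do the work, as an engineer would, in place of code of your own. Each camera call takes 0.05 s, during which the arm holds its last target.

## Working session

There is one attempt and no reset: what is moved stays moved. The work goes in short steps, Python scripts to look and compute and a shell command to move; the robot and the scene stay as the last step left them, time stands still between calls to the robot, and variables do not carry over. Pictures are saved under pics/ and viewed, and the job is handed in when it is done.

```bash
ls; mkdir -p pics; python3 - <<'E'
from rig import *
import cv2
for n in ["scene","top","wrist"]:
    d=get_image(n); cv2.imwrite(f"pics/{n}0.png",cv2.cvtColor(d["frame"],cv2.COLOR_RGB2BGR))
    print(n,d["camera_matrix"],d["rvec"],d["tvec"])
print(get_state())
E
```

```text
pics
scene [[483.78862335   0.         318.40247624]
 [  0.         483.78862335 194.04243794]
 [  0.           0.           1.        ]] [ 1.24321739  2.31728768 -0.95720204] [ 0.33222184 -0.25696469  1.935804  ]
top [[491.38718636   0.         321.01580379]
 [  0.         491.38718636 195.0814208 ]
 [  0.           0.           1.        ]] [ 2.1475516  -2.10784561  0.16007431] [-0.01683341  0.53417204  1.30910907]
wrist [[309.70691629   0.         321.88286131]
 [  0.         309.70691629 194.49328872]
 [  0.           0.           1.        ]] [-2.32961652  1.74622974  0.24583261] [-0.57450921 -0.03590661  0.37904714]
{'clock': 0.15, 'qpos': array([-1.40898502e+00,  2.76461371e-01,  1.50584896e+00, -2.18562115e-05,
        1.36070947e+00, -1.21024776e-01]), 'qd': array([-0.00020737, -0.0012869 , -0.00272191,  0.00069419, -0.00013662,
        0.00182375]), 'effort': array([ 1.61675267e-03, -4.17144620e+01, -2.46033454e+01, -3.37467563e-04,
        7.65616132e-03, -1.58096896e-05]), 'position': array([ 0.16038438, -0.55178961,  0.24962913]), 'ee_rot': array([-7.13208886e-04,  9.90016548e-01,  1.40949368e-01, -2.52350948e-05]), 'contact_force': array([ 0.12721806,  0.42649839, -0.42339559]), 'moment': array([-0.01604248, -0.02357879, -0.05184866]), 'width': 0.08517703684706036}
```

View pics/scene0.png

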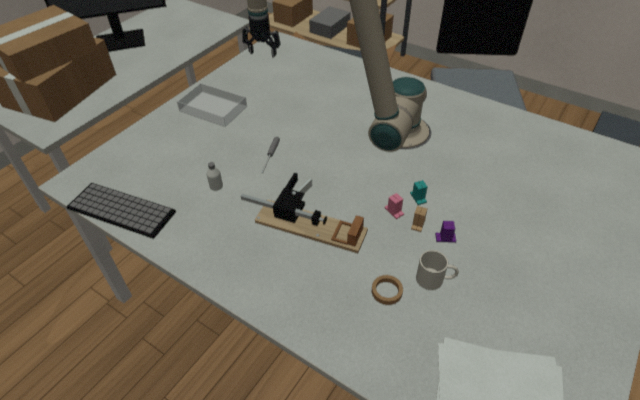

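View pics/top0.png

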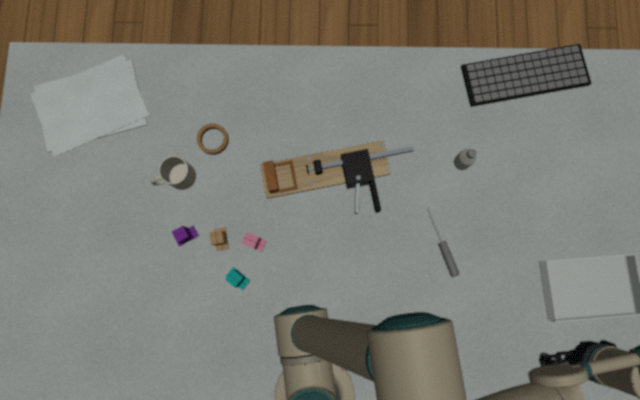

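View pics/wrist0.png

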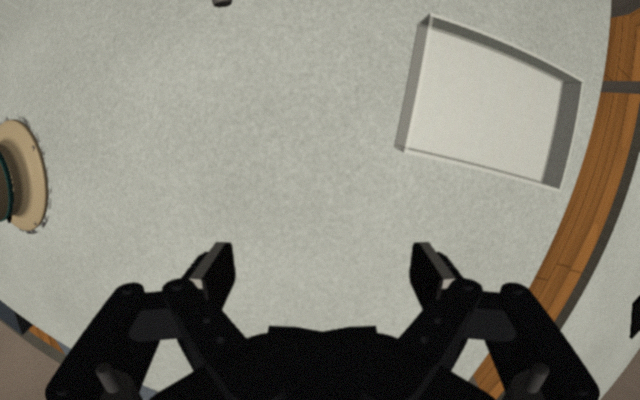

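Candidates in the top view: purple (184,234), natural wood (220,238), pink (254,242) and turquoise (237,278). Wood at (220,238) is the foot, because the other three are the look-alike colours. I'll enlarge it and the rig to confirm.

```bash
python3 - <<'E'
import cv2,numpy as np
t=cv2.imread("pics/top0.png")
a=cv2.resize(t[205:265,195:275],None,fx=7,fy=7,interpolation=cv2.INTER_CUBIC)
b=cv2.resize(t[130:225,250:420],None,fx=4.7,fy=4.7,interpolation=cv2.INTER_CUBIC)
cv2.imwrite("pics/footc.png",a); cv2.imwrite("pics/rigc.png",b)
s=cv2.imread("pics/scene0.png")
cv2.imwrite("pics/scc.png",cv2.resize(s[160:260,235:475],None,fx=3.3,fy=3.3,interpolation=cv2.INTER_CUBIC))
E
```

```text
(no output)
```

View pics/footc.png

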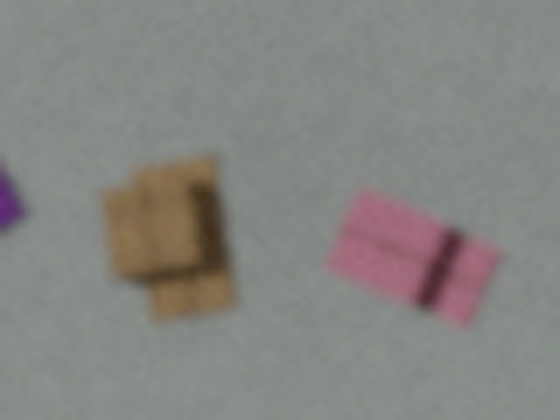

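View pics/rigc.png

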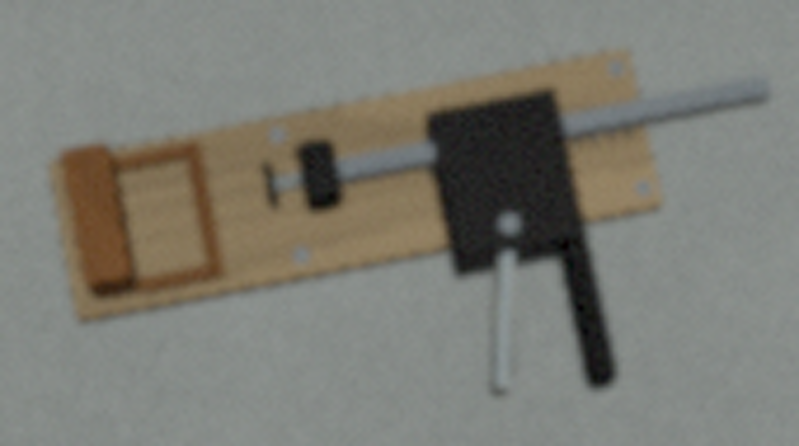

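View pics/scc.png

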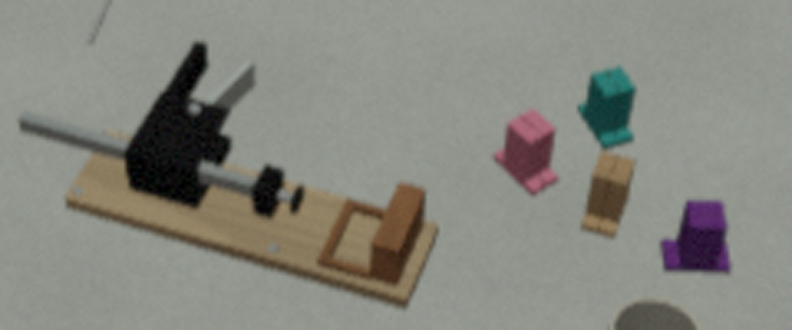

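Confirmed: the wooden foot stands at top (220,238), with its wings up and down in the image and a dark seam on its top. The rig's pocket is at about (287,176), the clamp pad at about (308,169), and the grip and blade hang down-image. Next I'll fit poses by reprojection.

```bash
cat > h.py <<'E'
from rig import *
import cv2,numpy as np
from scipy.optimize import least_squares
from scipy.spatial.transform import Rotation as Rn
def snap(n,f=None):
    d=get_image(n)
    if f: cv2.imwrite("pics/"+f,cv2.cvtColor(d["frame"],cv2.COLOR_RGB2BGR))
    np.savez("last_"+n+".npz",**{k:np.array(v) for k,v in d.items()})
    return d
def proj(d,P,fish=False):
    P=np.asarray(P,float).reshape(-1,3)
    R,_=cv2.Rodrigues(np.array(d["rvec"],float)); C=P@R.T+np.array(d["tvec"]).ravel()
    K=np.array(d["camera_matrix"])
    if fish:
        r=np.hypot(C[:,0],C[:,1]);th=np.arctan2(r,C[:,2]); s=th/np.maximum(r,1e-12)
        x,y=C[:,0]*s,C[:,1]*s
    else: x,y=C[:,0]/C[:,2],C[:,1]/C[:,2]
    return np.c_[K[0,0]*x+K[0,2],K[1,1]*y+K[1,2]]
def T(p,L):  # p=(x,y,yaw), local mm
    L=np.asarray(L,float)/1000;c,s=np.cos(p[2]),np.sin(p[2])
    return np.c_[p[0]+c*L[:,0]-s*L[:,1],p[1]+s*L[:,0]+c*L[:,1],L[:,2]]
def fit(obs,p0):  # obs list of (d,fish,local,pix)
    f=lambda p:np.concatenate([(proj(d,T(p,L),fi)-np.asarray(px)).ravel() for d,fi,L,px in obs])
    r=least_squares(f,p0,loss="soft_l1"); return r.x,f(r.x).reshape(-1,2)
def tcp():
    s=get_state();q=np.array(s["ee_rot"]);return np.array(s["position"]),Rn.from_quat(q[[1,2,3,0]]).as_matrix(),s
def go(target,R2):  # required shift mm, rotvec deg in the tool frame, from measured pose
    p,R,_=tcp(); print("shift",np.round((R.T@(np.array(target)-p))*1000,1),"rot",np.round(np.degrees(Rn.from_matrix(R.T@R2).as_rotvec()),2))
def down(yaw_y): # tool z down, tool y at world yaw
    y=np.array([np.cos(yaw_y),np.sin(yaw_y),0]);z=np.array([0,0,-1.]);return np.c_[np.cross(y,z),y,z]
E
python3 - <<'E'
from h import *
t=snap("top"); s=snap("scene")
ct=lambda a:np.array(a)/4.7+[250,130]-.4
cs=lambda a:np.array(a)/3.3+[235,160]-.35
L=[[-200,-50,18],[-200,50,18],[160,50,18],[160,-50,18],[-100,55,80],[-136,153,73],[147,-41,73],[147,41,73],[119,41,73],[119,-41,73]]
px=ct([[630,50],[662,207],[80,318],[52,158],[509,222],[603,380],[64,152],[95,292],[130,287],[110,147]])
Ls=[[160,-50,0],[160,50,18],[-200,-50,18],[147,-41,73],[119,-41,73],[147,41,73]]
ps=cs([[405,303],[438,230],[67,193],[394,243],[372,235],[424,192]])
for o in ([(t,0,L,px)],[(s,0,Ls,ps)],[(t,0,L,px),(s,0,Ls,ps)]):
    p,r=fit(o,[.45,.05,1.6]); print(np.round(p,4),np.round(r,1).tolist())
# foot: wings in top
cf=lambda a:np.array(a)/7+[195,205]-.4
Lf=[[-17,31,8],[17,31,8],[-17,-31,8],[17,-31,8],[17,17,66],[17,-17,66],[-17,17,66],[-17,-17,66]]
# X left in image
pf=cf([[239,303],[154,321],[216,155],[134,172],[116,277],[104,192],[205,265],[188,188]])
p,r=fit([(t,0,Lf,pf)],[.3,.2,1.6]);print(np.round(p,4),np.round(r,1).tolist())
E
```

```text
[0.6099 0.0019 1.7871] [[0.2, -0.3], [1.0, -0.1], [-0.4, 1.1], [-0.7, 1.1], [0.6, 0.9], [1.3, 0.3], [-0.7, 0.0], [-2.0, -0.8], [0.7, -1.7], [-0.4, -0.9]]
[ 6.0920e-01 -1.0000e-04  1.7802e+00] [[-0.1, 1.0], [0.2, -3.4], [-1.0, -0.6], [1.2, 1.0], [-0.9, 0.8], [0.5, -2.4]]
[6.1000e-01 1.3000e-03 1.7852e+00] [[0.5, -0.2], [1.3, -0.0], [-0.3, 1.0], [-0.5, 1.0], [0.8, 0.9], [1.4, 0.4], [-0.5, -0.1], [-1.8, -0.9], [0.9, -1.8], [-0.2, -1.0], [0.4, 1.2], [0.4, -3.2], [-0.9, -0.0], [1.6, 1.2], [-0.5, 1.1], [0.8, -2.2]]
[0.4117 0.2705 1.7675] [[0.0, 0.8], [0.1, 0.4], [0.1, 0.1], [-0.2, -0.2], [-0.1, 0.3], [-0.1, -0.0], [-0.2, -0.2], [0.4, -1.7]]
```

```bash
python3 - <<'E'
from h import *
p,R,s=tcp(); 
go([.42,.24,.25],down(.197)); go([.42,.24,.25],R)
E
```

```text
shift [ 4.703e+02 -6.881e+02  5.000e-01] rot [-3.000e-02 -4.000e-02 -8.509e+01]
shift [ 4.703e+02 -6.881e+02  5.000e-01] rot [0. 0. 0.]
```

```bash
python3 -m jog '[31,-46,0,0,0,-6, 62,-92,0,0,0,-12, 93,-138,0,0,0,-18, 124,-184,0,0,0,-24, 155,-230,0,0,0,-30, 186,-276,0,0,0,-36, 217,-322,0,0,0,-42, 248,-368,0,0,0,-48, 280,-414,0,0,0,-54, 310,-460,0,0,0,-60]'; python3 - <<'E'
from h import *
go([.42,.24,.25],down(.197))
E
```

```text
clock: 1.5
position: [0.3301, -0.0223, 0.2506]
ee_rot: [0.001, 0.786, 0.618, 0.0]
contact_force: [1.1, -0.0, 0.2]
width: 0.0855
shift [276.   25.6   0.6] rot [  0.1    0.03 -24.9 ]
```

```bash
python3 -m jog '[50,5,0,0,0,-5, 105,10,0,0,0,-10, 160,15,0,0,0,-15, 210,20,0,0,0,-20, 250,23,0,0,0,-25, 276,25,0,0,0,-25, 276,25,0,0,0,-25, 276,25,0,0,0,-25]'; python3 - <<'E'
from h import *
d=snap("wrist","w1.png")
print(np.round(proj(d,T([.4117,.2705,1.7675],[[0,0,66],[-17,31,8],[17,31,8],[-17,-31,8],[17,-31,8]]),1),1))
print(np.round(proj(d,T([.61,.0015,1.786],[[98,0,18],[160,50,18],[160,-50,18],[-200,50,18]]),1),1))
E
```

```text
clock: 2.5
position: [0.4193, 0.2374, 0.25]
ee_rot: [0.0, 0.635, 0.773, -0.001]
contact_force: [-0.3, -0.5, 0.4]
width: 0.0858
[[320.6 143.7]
 [294.9 152.5]
 [294.5 124.1]
 [346.9 152.5]
 [347.3 124.1]]
[[420.5 289.2]
 [389.5 251.9]
 [459.5 247.8]
 [370.9 412.9]]
```

View pics/w1.png

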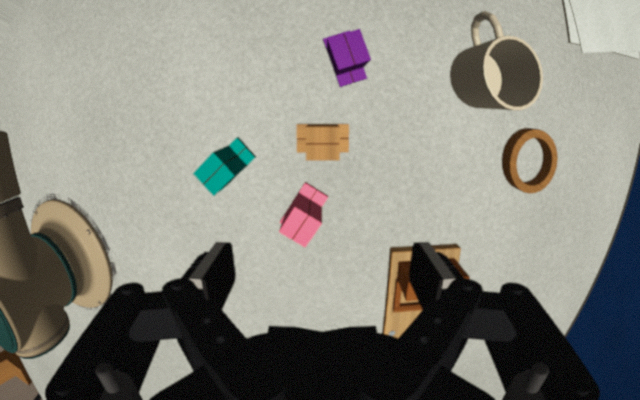

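The wrist view shows the wooden foot at (322,141), within about 2 px of the prediction. The pink block is nearby at (303,215), and the pocket at (425,285) is partly hidden. I'll refine the fit on a crop.

```bash
python3 - <<'E'
import cv2
t=cv2.imread("pics/w1.png")
cv2.imwrite("pics/w1c.png",cv2.resize(t[105:175,280:365],None,fx=8,fy=8,interpolation=cv2.INTER_CUBIC))
E
```

```text
(no output)
```

View pics/w1c.png

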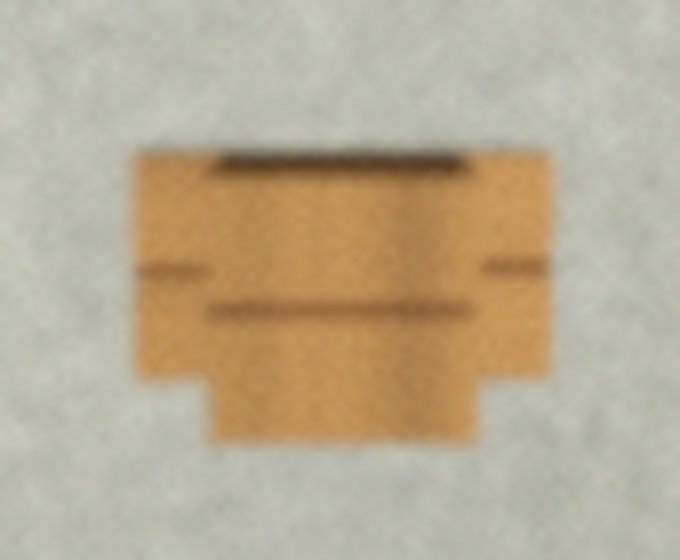

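```bash
python3 - <<'E'
from h import *
d=dict(np.load("last_wrist.npz"))
L=[[17,31,8],[17,-31,8],[-17,31,8],[-17,-31,8],[-17,17,66],[-17,-17,66],[0,17,66],[0,-17,66],[0,31,8],[0,-31,8]]
px=np.array([[133,152],[550,152],[133,380],[550,380],[210,442],[476,442],[210,310],[475,310],[133,270],[550,267]])/8+[280,105]-.44
p,r=fit([(d,1,L,px)],[.41,.27,1.77]);print(np.round(p,4),np.round(r,1).tolist(), np.degrees(p[2]))
z=.066-.021
go([p[0],p[1],.13],down(p[2]-np.pi/2)); go([p[0],p[1],.042],down(p[2]-np.pi/2))
E
```

```text
[0.4132 0.2714 1.77  ] [[-0.3, 0.1], [0.4, -0.0], [0.1, 0.1], [0.1, -0.0], [-0.4, 0.2], [0.2, 0.2], [-0.6, -0.0], [0.4, -0.1], [-0.1, -0.4], [0.2, -0.1]] 101.41470131504401
shift [ 34.8   0.7 120.1] rot [-0.05  0.04 -0.24]
shift [ 34.9   0.8 208.1] rot [-0.05  0.04 -0.24]
```

```bash
python3 -m jog '[20,0.5,40,0,0,0, 35,0.7,90,0,0,0, 35,0.7,140,0,0,0, 35,0.7,180,0,0,0, 35,0.7,200,0,0,0, 35,0.7,208,0,0,0, 35,0.7,208,0,0,0]' 0; python3 - <<'E'
from h import *
d=snap("wrist","w2.png")
E
```

```text
clock: 3.42
position: [0.4139, 0.272, 0.0425]
ee_rot: [0.0, 0.635, 0.772, -0.0]
contact_force: [0.1, -0.5, 1.1]
width: 0.0856
```

View pics/w2.png

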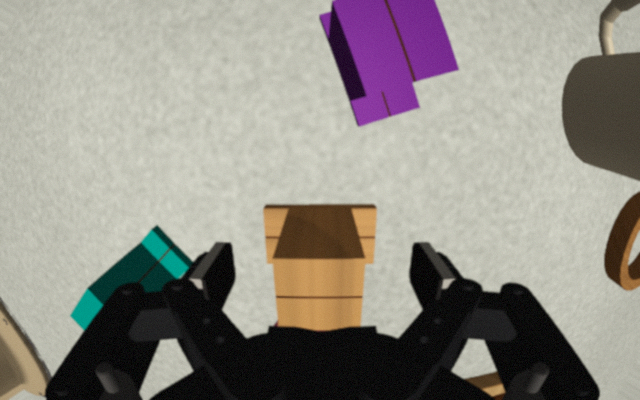

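The column is centred between the fingers, at about (320,295). I'll close on it.

```bash
python3 -m jog '[0,0,0,0,0,0, 0,0,0,0,0,0, 0,0,0,0,0,0, 0,0,0,0,0,0, 0,0,0,0,0,0, 0,0,0,0,0,0]' 1 35; python3 -m jog '[0,0,-15,0,0,0, 0,0,-40,0,0,0, 0,0,-70,0,0,0, 0,0,-70,0,0,0]'; python3 - <<'E'
from h import *
d=snap("wrist","w3.png");d=snap("top","t3.png"); print(get_state()["width"])
E
```

```text
clock: 4.22
position: [0.414, 0.2728, 0.0428]
ee_rot: [0.0, 0.635, 0.773, 0.0]
contact_force: [-1.2, 0.2, 6.0]
width: 0.0339
clock: 4.72
position: [0.4151, 0.2733, 0.1139]
ee_rot: [0.001, 0.635, 0.773, 0.002]
contact_force: [0.5, -0.1, -1.2]
width: 0.0334
0.03356424377025458
```

View pics/w3.png

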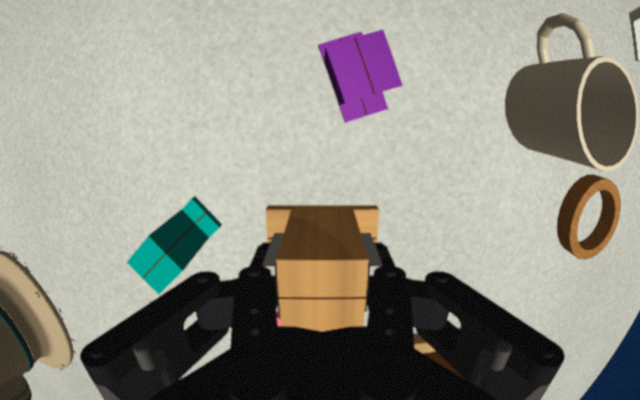

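```bash
python3 - <<'E'
from h import *
d=dict(np.load("last_wrist.npz")); 
p,R,s=tcp(); print(p)
go([.61,.005,.26],down(1.786-np.pi/2))
E
```

```text
[0.41325829 0.27235936 0.11169365]
shift [-300.6  140.9 -148.3] rot [-0.05  0.02 -1.12]
```

```bash
python3 -m jog '[0,0,-50,0,0,0, -30,15,-100,0,0,0, -75,35,-135,0,0,0, -125,60,-148,0,0,0, -175,85,-148,0,0,0, -220,105,-148,0,0,-1, -260,125,-148,0,0,-1, -285,138,-148,0,0,-1, -300,141,-148,0,0,-1, -300,141,-148,0,0,-1]'; python3 - <<'E'
from h import *
d=snap("wrist","w4.png"); tcp()
print(np.round(proj(d,T([.61,.0015,1.786],[[98,0,18],[160,50,18],[160,-50,18],[-200,50,18]]),1),1))
E
```

```text
clock: 6.08
position: [0.6099, 0.0057, 0.2596]
ee_rot: [-0.001, 0.628, 0.778, -0.0]
contact_force: [0.0, 0.4, -1.3]
width: 0.0335
[[321.   87.9]
 [278.2  37.8]
 [363.8  37.5]
 [287.  307.5]]
```

View pics/w4.png

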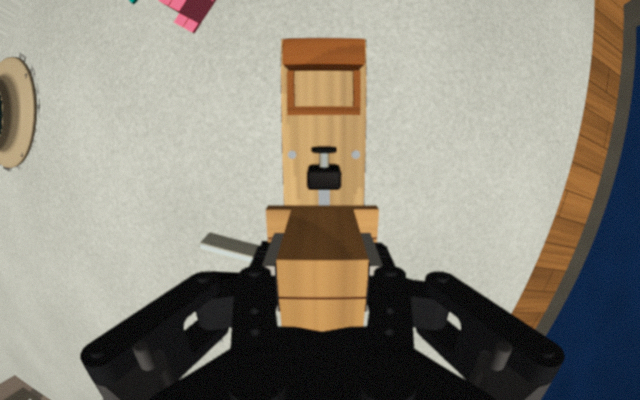

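The held foot is at the bottom centre, with the rig ahead of it. The pocket is at (324,90), and the jaw and pad at (323,150–190). I'll enlarge both to fit the rig pose and the foot's pose in the hand.

```bash
python3 - <<'E'
import cv2
t=cv2.imread("pics/w4.png")
cv2.imwrite("pics/w4c.png",cv2.resize(t[30:125,270:380],None,fx=6,fy=6,interpolation=cv2.INTER_CUBIC))
cv2.imwrite("pics/w4d.png",cv2.resize(t[195:340,255:390],None,fx=4,fy=4,interpolation=cv2.INTER_CUBIC))
E
```

```text
(no output)
```

View pics/w4c.png

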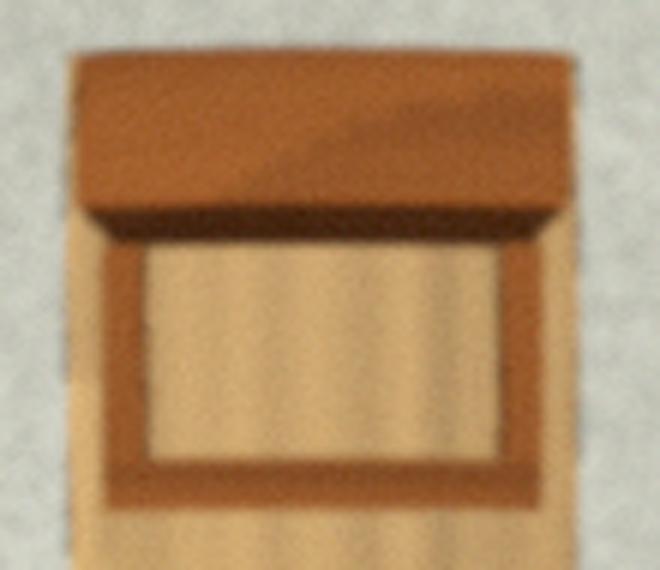

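View pics/w4d.png

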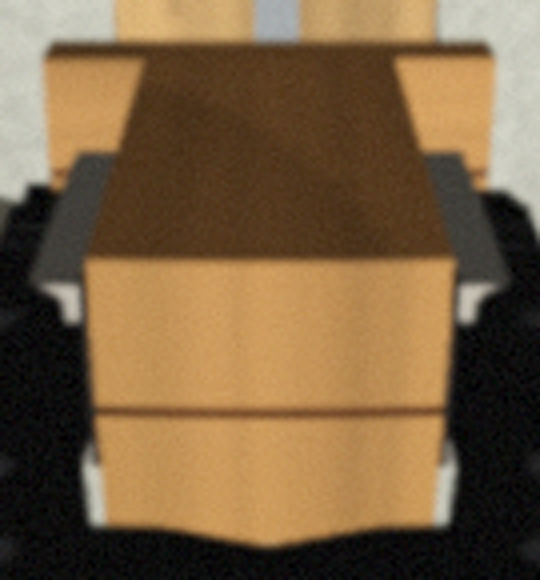

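```bash
python3 - <<'E'
from h import *
d=dict(np.load("last_wrist.npz"))
R0,_=cv2.Rodrigues(d["rvec"]); c=-R0.T@d["tvec"].ravel()
L=[[119,41,73],[119,-41,73],[147,41,73],[147,-41,73],[77,34,26],[77,-34,26],[69,42,26],[69,-42,26]]
px=np.array([[80,207],[572,207],[80,55],[572,55],[148,462],[500,462],[105,508],[541,508]])/6+[270,30]-.42
p,r=fit([(d,1,L,px)],[.61,0,1.786]);print("rig",np.round(p,4),np.round(r,1).tolist())
for sub in ([0,1,2,3],[4,5,6,7]):
    q,_=fit([(d,1,np.array(L)[sub],px[sub])],[.61,0,1.786]); print(np.round(T(q,[[98,0,18]]),4),q[2])
print("cam in rig", (c[:2]-p[:2])@[np.cos(p[2]),np.sin(p[2])], c)
Lf=np.array([[17,17,66],[17,-17,66],[0,17,66],[0,-17,66],[17,31,8],[17,-31,8],[17,31,0],[17,-31,0]],float)
pf=np.array([[85,258],[455,258],[93,411],[447,411],[47,57],[492,57],[50,45],[488,45]])/4+[255,195]-.38
def f(v):
    P=Rn.from_rotvec(v[3:6]).apply(T([v[0]*0,0,0],Lf)); P=Rn.from_euler('z',p[2]).apply(P)+v[:3]
    return (proj(d,P,1)-pf).ravel()
r=least_squares(f,[.61,0,.215,0,0,0]); v=r.x
print("foot full",np.round(v,4),np.round(r.fun,1))
g=lambda w:f([w[0],w[1],.2596-.0425,0,0,w[2]]); r2=least_squares(g,[.61,0,0]); print("foot z fixed",np.round(r2.x,4),np.round(r2.fun,1))
print("tcp",tcp()[0])
P=T(p,[[98,0,18]])[0]; t=tcp()[0]
print("pocket",P)
E
```

```text
rig [6.1280e-01 1.2000e-03 1.7831e+00] [[-0.6, 0.9], [0.4, 1.1], [-0.4, -0.6], [0.3, -0.3], [-0.4, 0.0], [0.5, 0.2], [-0.2, -0.6], [0.5, -0.4]]
[[0.5923 0.0973 0.018 ]] 1.785693286935864
[[0.5921 0.0967 0.018 ]] 1.7850303112166104
cam in rig 0.07362502323100456 [0.59617697 0.07289335 0.38323526]
foot full [0.6108 0.0041 0.2169 0.0032 0.0059 0.0008] [-0.1 -0.   0.1 -0.   0.7 -0.1 -0.7 -0.2 -1.2  0.8  1.1  0.8  0.4 -0.6
 -0.3 -0.6]
foot z fixed [0.6108 0.0045 0.0027] [-0.4  0.4  0.   0.4  0.5  0.1 -0.7  0.1 -1.2  0.4  1.5  0.3  0.6 -1.
  0.1 -1.1]
tcp [0.60957353 0.00646356 0.25991742]
pocket [0.59219556 0.09696997 0.018     ]
```

```bash
python3 - <<'E'
from h import *
p,R,_=tcp(); print(R.T@[-18.6,92.7,0])
E
python3 -m jog '[30,0,0,0,0,0, 70,0,0,0,0,0, 94.5,0.9,40,0,0,0, 94.5,0.9,85,0,0,0, 94.5,0.9,120,0,0,0, 94.5,0.9,128,0,0,0, 94.5,0.9,128,0,0,0]'; python3 - <<'E'
from h import *
d=snap("wrist","w5.png");d=snap("scene","s5.png")
t=cv2.imread("pics/s5.png");cv2.imwrite("pics/s5c.png",cv2.resize(t[150:260,235:415],None,fx=4.4,fy=4.4,interpolation=cv2.INTER_CUBIC))
print(tcp()[0])
E
```

```text
[94.53676428  1.42652013  0.12345043]
clock: 7.0
position: [0.5911, 0.099, 0.1329]
ee_rot: [0.0, 0.628, 0.779, 0.0]
contact_force: [0.1, -0.1, -0.8]
width: 0.0337
[0.59232319 0.098646   0.13415194]
```

View pics/w5.png

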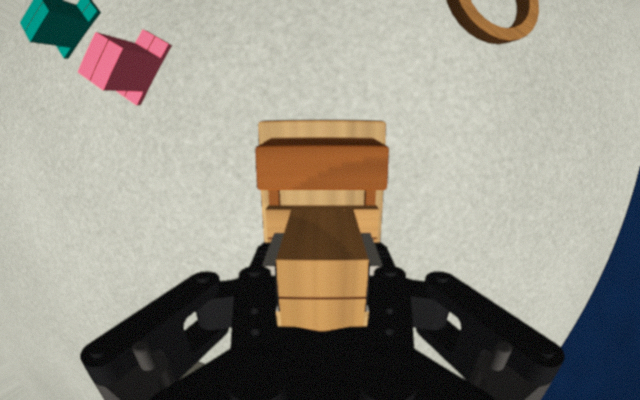

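View pics/s5c.png

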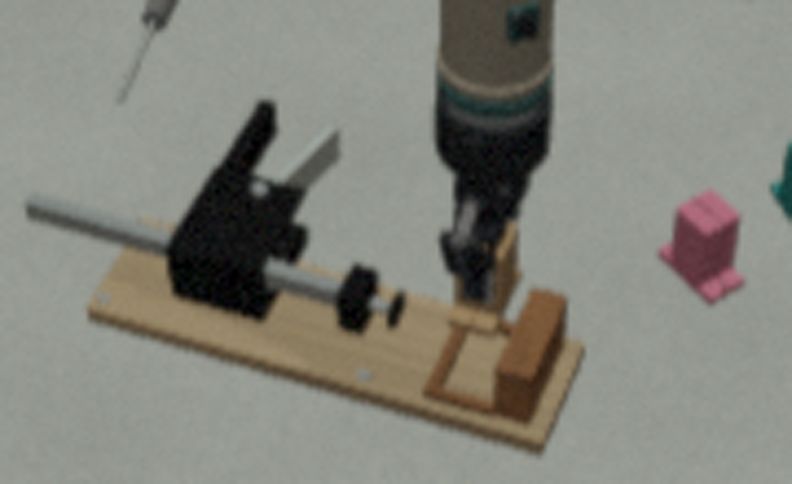

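```bash
python3 - <<'E'
import cv2
t=cv2.imread("pics/w5.png")
cv2.imwrite("pics/w5c.png",cv2.resize(t[115:310,245:400],None,fx=3.07,fy=3.07,interpolation=cv2.INTER_CUBIC))
cv2.imwrite("pics/w5d.png",cv2.resize(t[115:215,245:400],None,fx=5,fy=5,interpolation=cv2.INTER_CUBIC))
E
```

```text
(no output)
```

View pics/w5d.png

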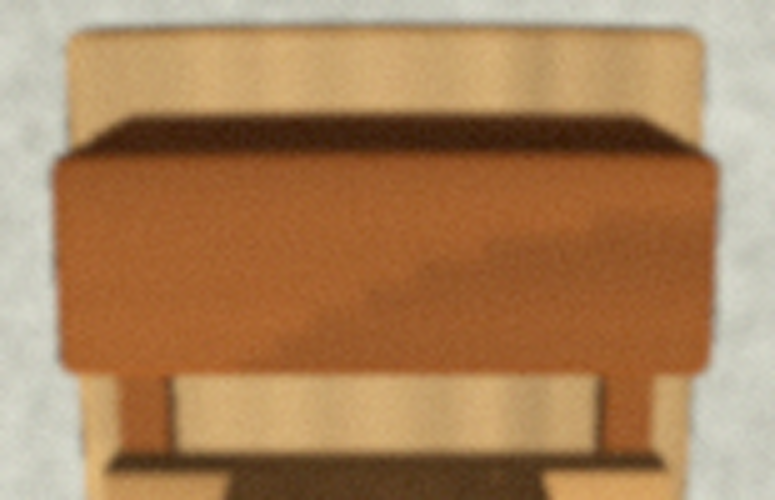

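```bash
python3 - <<'E'
from h import *
d=dict(np.load("last_wrist.npz"))
L=[[119,41,73],[119,-41,73],[147,41,73],[147,-41,73],[160,50,18],[160,-50,18]]
px=np.array([[61,374],[713,374],[54,154],[718,154],[66,28],[705,28]])/5+[245,115]-.4
p,r=fit([(d,1,L,px)],[.61,0,1.786]);print("rig",np.round(p,4),np.round(r,1).tolist())
Lf=np.array([[17,17,66],[17,-17,66],[0,17,66],[0,-17,66],[17,31,8],[17,-31,8],[17,31,0],[17,-31,0]],float)
pf=np.array([[85,258],[455,258],[93,411],[447,411],[47,57],[492,57],[50,45],[488,45]])/4+[255,195]-.38
def f(v):
    P=Rn.from_rotvec(v[3:6]).apply(T([0,0,0],Lf)); P=Rn.from_euler('z',p[2]).apply(P)+v[:3]
    return (proj(d,P,1)-pf).ravel()
v=least_squares(f,[.61,0,.1,0,0,0]).x
print("foot",np.round(v,4))
P=T(p,[[98,0,18]])[0]; t,R,_=tcp(); print("pocket",P,"tool shift",R.T@(P-v[:3])*1000)
E
```

```text
rig [0.6129 0.0023 1.7864] [[-0.8, 0.4], [0.5, 0.3], [-1.5, -0.4], [1.6, -0.5], [-0.5, 0.2], [0.8, 0.2]]
foot [ 0.5921  0.0974  0.0903  0.001   0.0067 -0.0009]
pocket [0.59191824 0.09799777 0.018     ] tool shift [ 0.62061267 -0.26682836 72.29195422]
```

```bash
python3 -m jog '[0.4,0,25,0,0,0, 0.4,0,45,0,0,0, 0.4,0,58,0,0,0, 0.4,0,65,0,0,0, 0.4,0,69,0,0,0, 0.4,0,71,0,0,0, 0.4,0,71,0,0,0]'
```

```text
clock: 7.98
position: [0.5914, 0.0986, 0.0616]
ee_rot: [0.0, 0.628, 0.778, 0.0]
contact_force: [0.6, 0.1, -0.3]
width: 0.0338
```

```bash
python3 -m jog '[0,0,0.7,0,0,0, 0,0,1.4,0,0,0, 0,0,1.4,0,0,0]';  python3 -c "
from h import *
snap('wrist','w6.png')"
```

```text
clock: 8.35
position: [0.5915, 0.0986, 0.0608]
ee_rot: [0.0, 0.628, 0.778, 0.0]
contact_force: [-0.4, -0.2, 5.2]
width: 0.0337
```

View pics/w6.png

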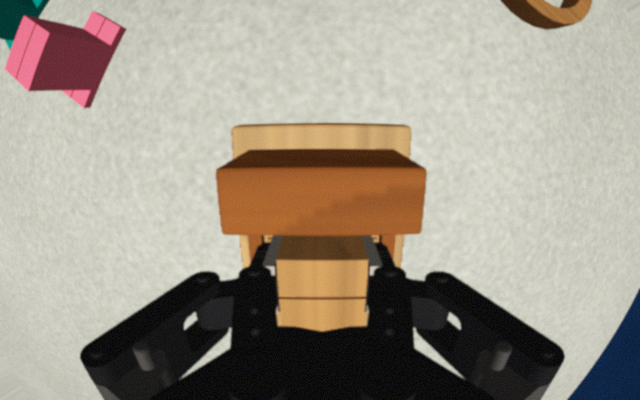

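The force sensor reads 5 N upward at TCP z 0.0608, which puts the foot's base at about 18 mm, on the pocket floor. I'll release it and lift straight up.

```bash
python3 -m jog '[0,0,-0.5,0,0,0, 0,0,-0.5,0,0,0, 0,0,-0.5,0,0,0, 0,0,-0.5,0,0,0, 0,0,-0.5,0,0,0]' 0; python3 -m jog '[0,0,-15,0,0,0, 0,0,-50,0,0,0, 0,0,-100,0,0,0, -30,0,-150,0,0,0, -70,0,-150,0,0,0, -70,0,-150,0,0,0]'; python3 -c "
from h import *
snap('wrist','w7.png');print(tcp()[0])
t=cv2.imread('pics/w7.png')
cv2.imwrite('pics/w7c.png',cv2.resize(t[20:260,200:440],None,fx=2.5,fy=2.5,interpolation=cv2.INTER_CUBIC))"
```

```text
clock: 9.02
position: [0.5911, 0.0986, 0.0603]
ee_rot: [-0.0, 0.628, 0.778, -0.0]
contact_force: [0.1, 0.7, -0.1]
width: 0.0853
clock: 9.78
position: [0.6069, 0.0279, 0.2124]
ee_rot: [0.002, 0.629, 0.777, 0.001]
contact_force: [-0.3, -0.6, 0.0]
width: 0.085
[0.60612843 0.02935207 0.21151673]
```

View pics/w7c.png

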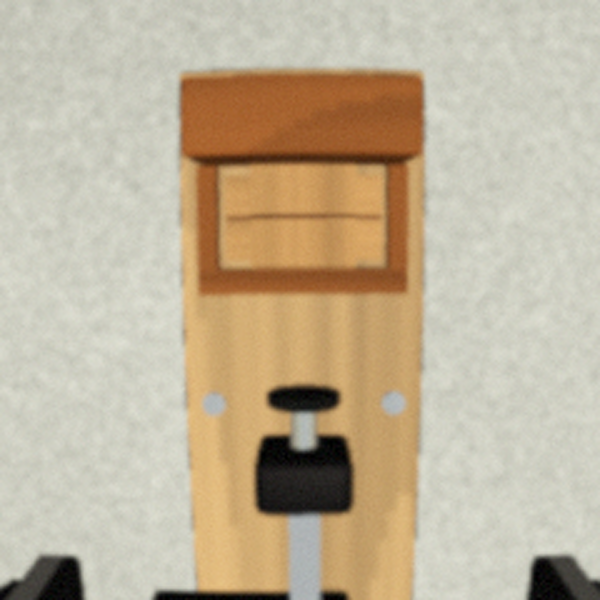

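```bash
python3 - <<'E'
from h import *
d=dict(np.load("last_wrist.npz"))
t=cv2.imread("pics/w7.png")
cv2.imwrite("pics/w7d.png",cv2.resize(t[75:140,270:375],None,fx=7.5,fy=7.5,interpolation=cv2.INTER_CUBIC))
L=[[119,41,73],[119,-41,73],[77,34,26],[77,-34,26],[69,42,26],[69,-42,26]]
cr=lambda a:np.array(a)/2.5+[200,20]-.3
p,r=fit([(d,1,L,cr([[184,156],[422,156],[219,269],[386,269],[200,293],[406,293]]))],[.61,0,1.786]);print(p,r)
fp=np.r_[T(p,[[98,0,18]])[0]]
for Lz in ([[17,17,66],[17,-17,66],[-17,17,66],[-17,-17,66]],[[17,31,8],[17,-31,8],[-17,31,8],[-17,-31,8]],[[21,34,0],[21,-34,0],[-21,34,0],[-21,-34,0]]):
    Lz=np.array(Lz)+[98,0,18]; print(np.round(((proj(d,T(p,Lz),1))-[270,75]+.4)*7.5))
E
```

```text
[6.12538952e-01 1.33618649e-03 1.78119426e+00] [[-1.29836525  0.30416768]
 [ 1.11978883  0.32742292]
 [-0.52285126  0.44238296]
 [ 0.77098087  0.45664818]
 [-0.69576275 -1.11861246]
 [ 0.54065863 -1.10190865]]
[[225.  81.]
 [543.  81.]
 [226. 393.]
 [541. 393.]]
[[149. 115.]
 [620. 115.]
 [151. 368.]
 [618. 369.]]
[[132.  90.]
 [636.  90.]
 [135. 395.]
 [633. 395.]]
```

View pics/w7d.png

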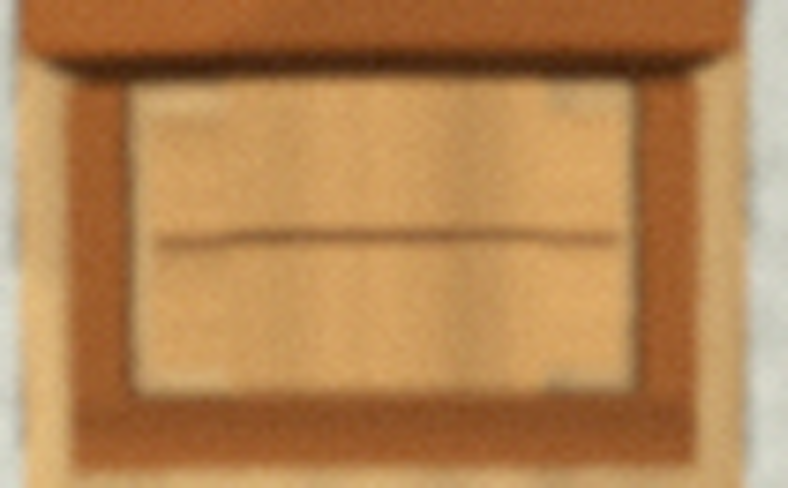

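```bash
python3 - <<'E'
from h import *
d=dict(np.load("last_wrist.npz")); rig=[.6126,.0014,1.784]
for X in (15,20,25,30,35,40,45,50): print(X, np.round((proj(d,T(rig,[[X,0,53],[X-5,0,67],[X-21,0,53],[X-21,0,73]]),1)-[200,20]+.3)*2.5).tolist())
a=.25
B=lambda x,y:[-100+x*np.cos(a)+y*np.sin(a),55-x*np.sin(a)+y*np.cos(a)]
yaw=rig[2]-a-np.pi/2
for gx,z in ((40,.15),(40,.055),(16,.055)):
    q=B(gx,70); w=T(rig,[[q[0],q[1],0]])[0]; w[2]=z; print(q,w); go(w,down(yaw))
E
```

```text
15 [[303.0, 438.0], [303.0, 462.0], [303.0, 490.0], [303.0, 509.0]]
20 [[303.0, 425.0], [303.0, 448.0], [303.0, 478.0], [303.0, 496.0]]
25 [[303.0, 412.0], [303.0, 435.0], [303.0, 465.0], [303.0, 483.0]]
30 [[303.0, 399.0], [303.0, 422.0], [303.0, 453.0], [303.0, 469.0]]
35 [[303.0, 386.0], [303.0, 408.0], [303.0, 440.0], [303.0, 456.0]]
40 [[303.0, 373.0], [303.0, 395.0], [303.0, 428.0], [303.0, 443.0]]
45 [[303.0, 360.0], [303.0, 381.0], [303.0, 415.0], [303.0, 429.0]]
50 [[303.0, 347.0], [303.0, 367.0], [303.0, 402.0], [303.0, 415.0]]
[np.float64(-43.9252259837576), np.float64(112.92771114956422)] [ 0.51152342 -0.06542529  0.15      ]
shift [ -72.9 -112.4   61.4] rot [ 0.08 -0.   14.19]
[np.float64(-43.9252259837576), np.float64(112.92771114956422)] [ 0.51152342 -0.06542529  0.055     ]
shift [ -72.9 -112.6  156.4] rot [ 0.08 -0.   14.19]
[np.float64(-67.17912410481308), np.float64(118.86540617167276)] [ 0.51064051 -0.08940904  0.055     ]
shift [ -96.1 -118.4  156.4] rot [ 0.08 -0.   14.19]
```

The pad face is at rig X ≈ 30, about 51 mm short of the foot, and the foot is seated as predicted. I'll shut the fingers and go in front of the blade.

```bash
python3 -m jog '[-25,-40,20,0,0,5, -50,-80,40,0,0,10, -73,-112,60,0,0,14.2, -73,-112,60,0,0,14.2, -73,-112,60,0,0,14.2]' 1 40; python3 - <<'E'
from h import *
d=snap("wrist","w8.png");rig=[.6126,.0014,1.784]
a=.25
B=lambda x,y:[-100+x*np.cos(a)+y*np.sin(a),55-x*np.sin(a)+y*np.cos(a),73]
print(proj(d,T(rig,[B(5,95),B(-5,95),B(5,20),[-128,155,73],[-100,55,80]]),1))
q=B(40,70); w=T(rig,[q])[0]; w[2]=.055; go(w,down(rig[2]-a-np.pi/2))
E
```

```text
clock: 10.45
position: [0.5126, -0.0641, 0.1508]
ee_rot: [0.0, 0.719, 0.695, 0.001]
contact_force: [1.1, -0.1, -0.2]
width: -0.0001
[[285.18643152 257.76589904]
 [285.78615906 269.56079085]
 [386.94534027 257.42880642]
 [294.83007853 318.56965805]
 [414.30733935 266.87031546]]
shift [-1.5 -1.7 96.1] rot [ 0.11 -0.01  0.17]
```

View pics/w8.png

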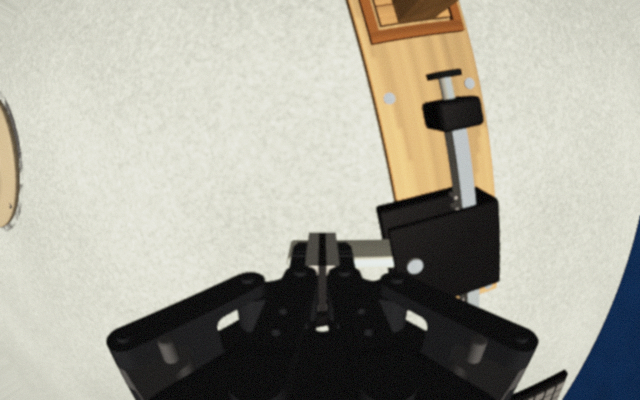

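```bash
python3 - <<'E'
import cv2
t=cv2.imread("pics/w8.png")
cv2.imwrite("pics/w8c.png",cv2.resize(t[180:330,270:440],None,fx=4,fy=4,interpolation=cv2.INTER_CUBIC))
E
```

```text
(no output)
```

View pics/w8c.png

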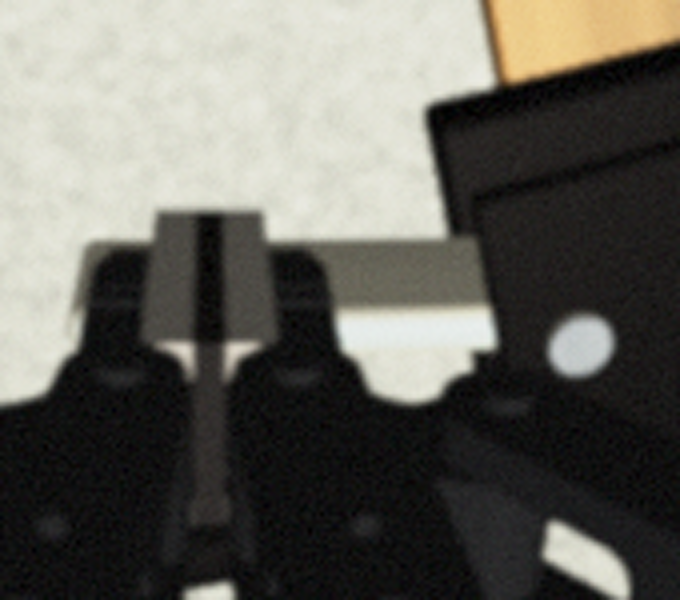

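The blade's top front edge is at row ≈257, exactly as predicted, so the rig pose holds. I'll descend in front of the blade and approach until contact.

```bash
python3 -m jog '[0,-1,30,0,0,0, -1,-1.7,60,0,0,0, -1.5,-1.7,82,0,0,0, -1.5,-1.7,91,0,0,0, -1.5,-1.7,91,0,0,0]'; python3 -m jog '[-5,0,0,0,0,0, -10,0,0,0,0,0, -15,0,0,0,0,0, -18,0,0,0,0,0, -21,0,0,0,0,0, -21,0,0,0,0,0]'
```

```text
clock: 11.12
position: [0.5108, -0.0658, 0.0594]
ee_rot: [0.0, 0.719, 0.695, 0.0]
contact_force: [0.4, -0.9, 0.8]
width: -0.0002
clock: 11.88
position: [0.5094, -0.0875, 0.0594]
ee_rot: [0.0, 0.719, 0.694, -0.0]
contact_force: [0.1, 0.5, -0.6]
width: -0.0001
```

```bash
python3 -m jog '[-2,0,0,0,0,0, -4,0,0,0,0,0]'; python3 -m jog '[-2,0,0,0,0,0, -4,0,0,0,0,0]';python3 - <<'E'
from h import *
rig=[.6126,.0014,1.784]
p,R,s=tcp();c,sn=np.cos(rig[2]),np.sin(rig[2]);v=p[:2]-rig[:2];print("tcp in rig",1000*np.array([c*v[0]+sn*v[1],-sn*v[0]+c*v[1]]), "yaw rel",np.degrees(np.arctan2(R[1,0],R[0,0])-rig[2]))
print(s["contact_force"]); d=snap("wrist","w9.png")
E
```

```text
clock: 12.12
position: [0.5092, -0.0903, 0.0593]
ee_rot: [-0.001, 0.72, 0.694, 0.001]
contact_force: [0.5, 6.1, 0.9]
width: 0.0001
clock: 12.38
position: [0.5089, -0.0936, 0.0593]
ee_rot: [-0.001, 0.72, 0.694, 0.001]
contact_force: [0.8, 6.5, 0.4]
width: -0.0
tcp in rig [-70.89459859 121.47135961] yaw rel -14.269231139688246
[0.75374456 6.48746678 0.40546763]
```

View pics/w9.png

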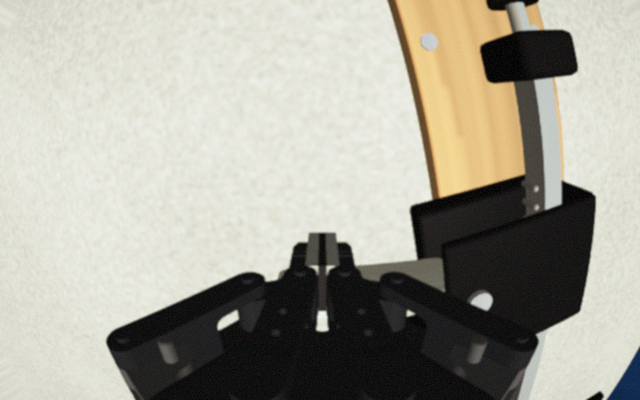

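Contact shows as 6 N on the blade with the finger face flat against it. First stroke goes in along the pivot arc.

```bash
python3 -m jog '[-3.5,-1.2,0,0,0,-5.7, -10.8,-1.7,0,0,0,-11.5, -18.1,-1.4,0,0,0,-17.2]'; python3 -m jog '[-7.1,-1.1,0,0,0,-5.7, -12.5,-1.5,0,0,0,-10.3, -12.5,-1.5,0,0,0,-10.3]'; python3 - <<'E'
from h import *
rig=[.6126,.0014,1.784]
p,R,s=tcp();c,sn=np.cos(rig[2]),np.sin(rig[2]);v=p[:2]-rig[:2];print("tcp in rig",1000*np.array([c*v[0]+sn*v[1],-sn*v[0]+c*v[1]]), "yaw rel",np.degrees(np.arctan2(R[1,0],R[0,0])-rig[2]))
print(R.T@s["contact_force"]); d=snap("wrist","w10.png");d=snap("top","t10.png")
E
```

```text
clock: 12.8
position: [0.507, -0.1116, 0.0593]
ee_rot: [-0.001, 0.606, 0.795, 0.001]
contact_force: [1.5, 6.9, 0.8]
width: 0.0002
clock: 13.18
position: [0.5089, -0.1244, 0.0593]
ee_rot: [-0.001, 0.534, 0.846, 0.001]
contact_force: [1.3, 6.3, 1.0]
width: 0.0003
tcp in rig [-100.99700908  127.93425606] yaw rel 13.247449393775765
[ 5.14908736  3.93982078 -0.96454707]
```

View pics/w10.png

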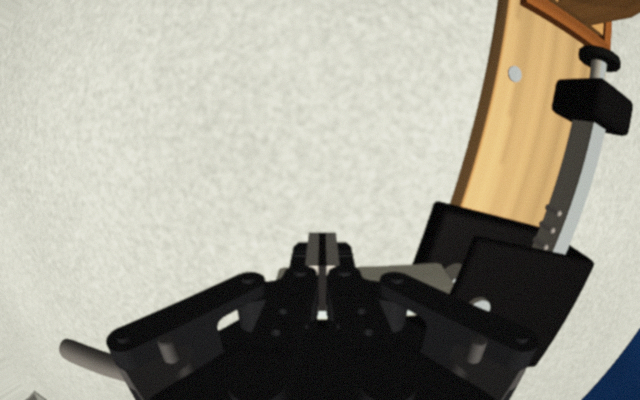

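```bash
cat >> h.py <<'E'
RIG=[.6126,.0014,1.784]
def ov(f,Xs):
    d=dict(np.load("last_wrist.npz"));im=cv2.cvtColor(d["frame"],cv2.COLOR_RGB2BGR)
    uv0=proj(d,T(RIG,[[Xs[0]-15,0,53]]),1)[0].astype(int);x0,y0=max(0,min(540,uv0[0]-60)),max(0,min(280,uv0[1]-50))
    im=cv2.resize(im[y0:y0+120,x0:x0+100],None,fx=5,fy=5,interpolation=cv2.INTER_CUBIC)
    for X,col in zip(Xs,[(0,0,255),(0,255,0),(255,0,0),(0,255,255)]):
        a=np.linspace(0,2*np.pi,25)
        q=((proj(d,T(RIG,np.c_[a*0+X,14*np.cos(a),53+14*np.sin(a)]),1)-[x0,y0]+.4)*5).astype(np.int32)
        cv2.polylines(im,[q],True,col,1)
    cv2.imwrite("pics/"+f,im)
def st():
    p,R,s=tcp();c,sn=np.cos(RIG[2]),np.sin(RIG[2]);v=p[:2]-RIG[:2];r=1000*np.array([c*v[0]+sn*v[1]+100*0,-sn*v[0]+c*v[1]])
    y=np.arctan2(R[1,0],R[0,0])-RIG[2]; b=-y  # lean of tool
    rel=r-[-100,55]; xb=rel[0]*np.cos(b)-rel[1]*np.sin(b); yb=rel[0]*np.sin(b)+rel[1]*np.cos(b)
    f=np.array(s["contact_force"]); print("clock",round(s["clock"],2),"tool theta",round(.25-b,3),"blade frame x,y",round(xb,1),round(yb,1),"force rigX %.1f rigY %.1f"%(c*f[0]+sn*f[1],-sn*f[0]+c*f[1]))
E
python3 -c "
from h import *
st(); ov('o10.png',[30,36,40,44])"
```

```text
clock 13.28 tool theta 0.481 blade frame x,y 15.9 71.2 force rigX 6.3 rigY -1.9
```

View pics/o10.png

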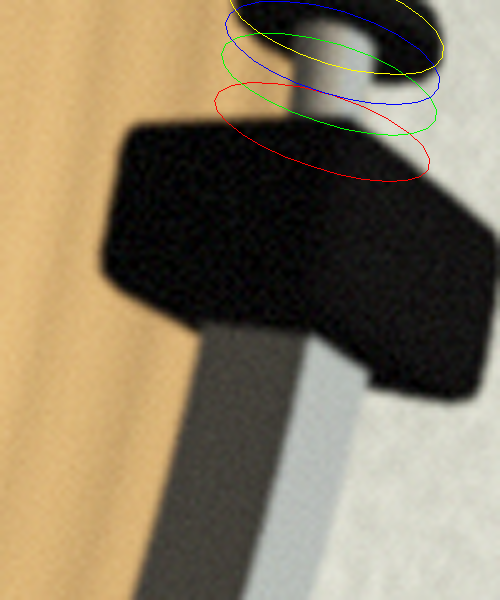

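The pad face is now at about X 46, having moved some 16 mm, with about 35 mm left to the foot. I'll return the trigger and do a second full stroke.

```bash
python3 -m jog '[8.4,2.4,0,0,0,6.9, 16.5,5.8,0,0,0,13.7, 24.1,10.2,0,0,0,20.6, 33.3,16.6,0,0,0,27.5, 33.3,16.6,0,0,0,27.5, 33.3,16.6,0,0,0,27.5]'; python3 -c "
from h import *
st()"; python3 -m jog '[-9.7,-1.2,0,0,0,-5.7, -17,-1.7,0,0,0,-11.5, -24.3,-1.5,0,0,0,-17.2, -31.5,-0.6,0,0,0,-22.9, -37.2,0.7,0,0,0,-27.5, -37.2,0.7,0,0,0,-27.5]';  python3 -c "
from h import *
snap('wrist','w11.png'); st(); ov('o11.png',[46,52,56,60])"
```

```text
clock: 14.02
position: [0.5098, -0.0889, 0.0594]
ee_rot: [0.0, 0.719, 0.695, -0.0]
contact_force: [0.6, 0.9, 0.6]
width: 0.0
clock 14.03 tool theta 0.004 blade frame x,y 16.7 70.8 force rigX 0.7 rigY -0.8
clock: 14.78
position: [0.5091, -0.125, 0.0594]
ee_rot: [-0.001, 0.534, 0.846, 0.001]
contact_force: [0.7, 5.0, 1.0]
width: 0.0001
clock 14.82 tool theta 0.482 blade frame x,y 15.2 71.4 force rigX 4.9 rigY -1.8
```

View pics/o11.png

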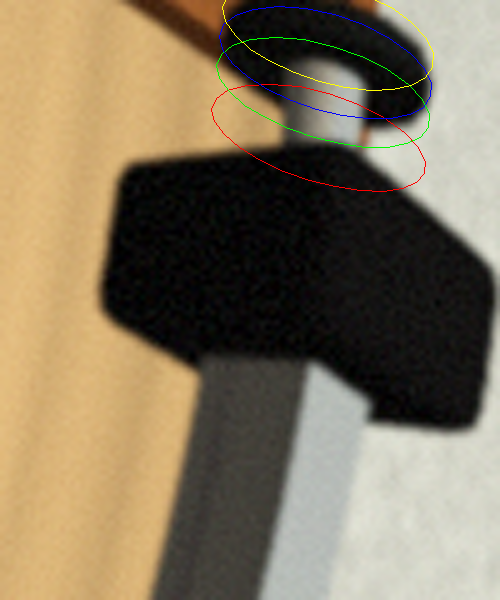

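View pics/w11.png

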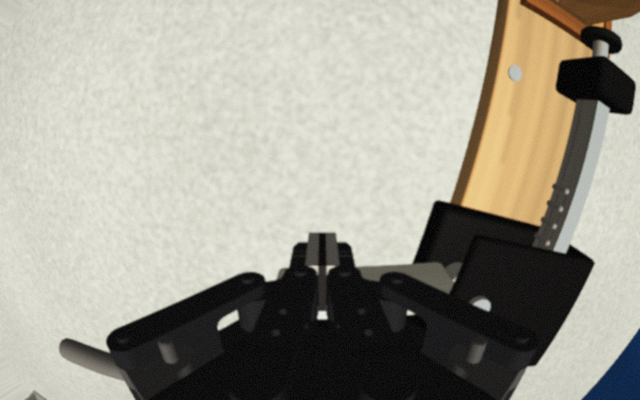

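The pad face is at about X 57 after a 10 mm stroke, so 24 mm remain. Strokes three and four are next, still clear of the foot.

```bash
python3 -m jog '[8.4,2.4,0,0,0,6.9, 16.5,5.8,0,0,0,13.7, 24.1,10.2,0,0,0,20.6, 33.3,16.6,0,0,0,27.5, 33.3,16.6,0,0,0,27.5, 33.3,16.6,0,0,0,27.5]'; python3 -m jog '[-9.7,-1.2,0,0,0,-5.7, -17,-1.7,0,0,0,-11.5, -24.3,-1.5,0,0,0,-17.2, -31.5,-0.6,0,0,0,-22.9, -37.2,0.7,0,0,0,-27.5, -37.2,0.7,0,0,0,-27.5]';  python3 -c "
from h import *
snap('wrist','w12.png'); st(); ov('o12.png',[57,62,67,72])"
```

```text
clock: 15.58
position: [0.5098, -0.089, 0.0594]
ee_rot: [0.0, 0.719, 0.695, 0.0]
contact_force: [1.1, 0.5, 1.3]
width: -0.0001
clock: 16.32
position: [0.5091, -0.1248, 0.0594]
ee_rot: [-0.001, 0.534, 0.846, 0.001]
contact_force: [0.8, 7.4, 1.7]
width: 0.0003
clock 16.38 tool theta 0.482 blade frame x,y 15.4 71.3 force rigX 6.2 rigY -3.0
```

View pics/o12.png

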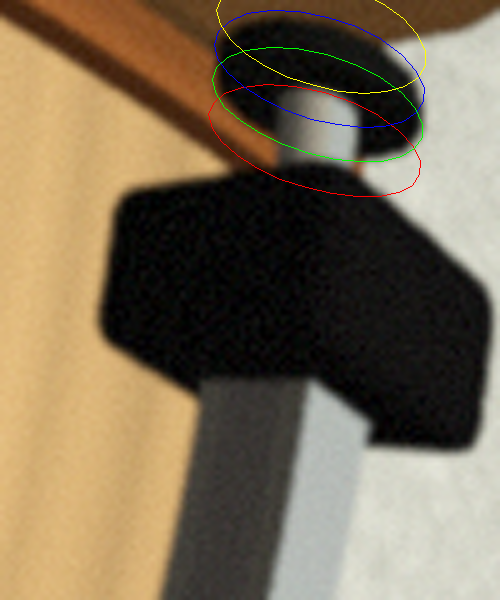

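```bash
python3 -m jog '[8.4,2.4,0,0,0,6.9, 16.5,5.8,0,0,0,13.7, 24.1,10.2,0,0,0,20.6, 33.3,16.6,0,0,0,27.5, 33.3,16.6,0,0,0,27.5, 33.3,16.6,0,0,0,27.5]'; python3 -m jog '[-9.7,-1.2,0,0,0,-5.7, -17,-1.7,0,0,0,-11.5, -24.3,-1.5,0,0,0,-17.2, -31.5,-0.6,0,0,0,-22.9, -37.2,0.7,0,0,0,-27.5, -37.2,0.7,0,0,0,-27.5]';  python3 -c "
from h import *
snap('wrist','w13.png'); st(); ov('o13.png',[67,72,77,81])"
```

```text
clock: 17.12
position: [0.5098, -0.089, 0.0594]
ee_rot: [0.0, 0.719, 0.695, 0.0]
contact_force: [0.3, 1.8, 1.4]
width: 0.0
clock: 17.88
position: [0.5092, -0.1248, 0.0594]
ee_rot: [-0.001, 0.534, 0.846, 0.001]
contact_force: [0.8, 6.6, 0.1]
width: -0.0002
clock 17.93 tool theta 0.482 blade frame x,y 15.4 71.1 force rigX 6.6 rigY -2.7
```

View pics/o13.png

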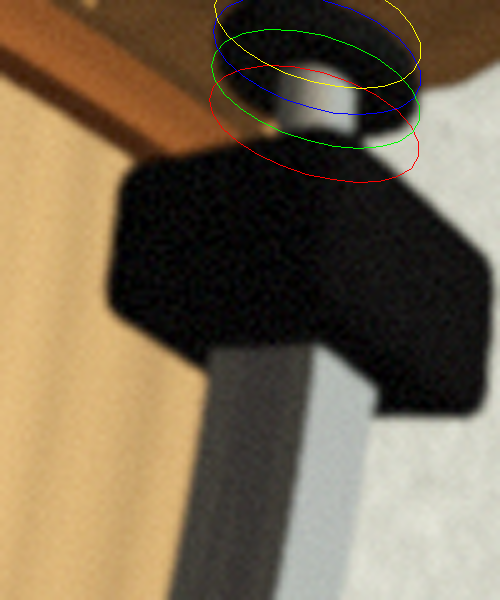

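View pics/w13.png

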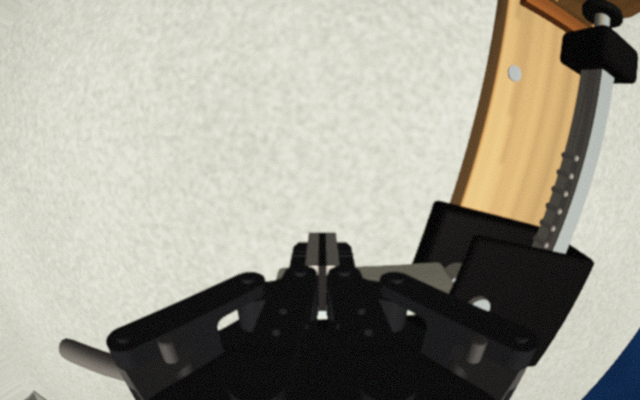

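```bash
python3 -m jog '[8.4,2.4,0,0,0,6.9, 16.5,5.8,0,0,0,13.7, 24.1,10.2,0,0,0,20.6, 33.3,16.6,0,0,0,27.5, 33.3,16.6,0,0,0,27.5, 33.3,16.6,0,0,0,27.5]'; python3 -m jog '[-9.7,-1.2,0,0,0,-5.7, -17,-1.7,0,0,0,-11.5, -24.3,-1.5,0,0,0,-17.2, -24.3,-1.5,0,0,0,-17.2]';  python3 -c "
from h import *
st()"; python3 -m jog '[-4.3,-0.8,0,0,0,-3.4, -4.3,-0.8,0,0,0,-3.4]';  python3 -c "
from h import *
st()"; python3 -m jog '[-4.3,-0.8,0,0,0,-3.4, -4.3,-0.8,0,0,0,-3.4]';  python3 -c "
from h import *
snap('wrist','w14.png'); st(); ov('o14.png',[77,81,85])"
```

```text
clock: 18.68
position: [0.5098, -0.089, 0.0594]
ee_rot: [0.0, 0.719, 0.695, 0.0]
contact_force: [1.2, 2.1, 0.2]
width: 0.0001
clock: 19.18
position: [0.5078, -0.1121, 0.0594]
ee_rot: [-0.001, 0.607, 0.794, 0.001]
contact_force: [2.2, 7.1, 0.4]
width: -0.0002
clock 19.18 tool theta 0.302 blade frame x,y 15.0 70.8 force rigX 6.4 rigY -3.6
clock: 19.42
position: [0.5081, -0.1162, 0.0594]
ee_rot: [-0.001, 0.583, 0.812, 0.001]
contact_force: [2.6, 7.8, 1.7]
width: 0.0003
clock 19.43 tool theta 0.362 blade frame x,y 15.2 70.8 force rigX 7.1 rigY -4.2
clock: 19.68
position: [0.5086, -0.1204, 0.0594]
ee_rot: [-0.001, 0.559, 0.829, 0.001]
contact_force: [1.0, 7.6, 1.7]
width: -0.0001
clock 19.73 tool theta 0.421 blade frame x,y 15.3 70.8 force rigX 7.0 rigY -3.3
```

View pics/o14.png

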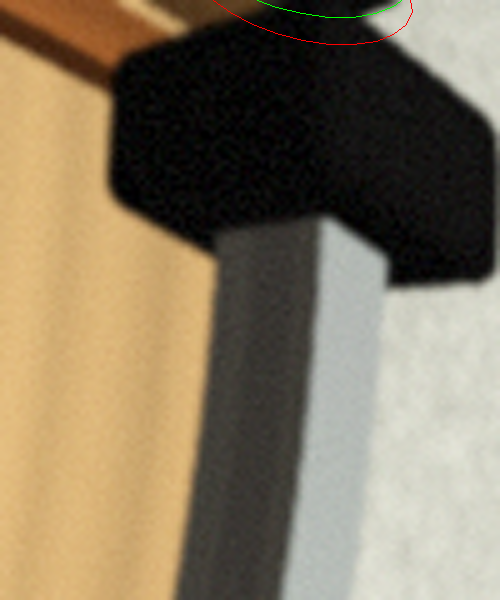

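```bash
python3 -m jog '[-4.3,-0.8,0,0,0,-3.4, -4.3,-0.8,0,0,0,-3.4]';  python3 -c "
from h import *
snap('wrist','w15.png'); st(); snap('scene','s15.png')
t=cv2.imread('pics/s15.png');cv2.imwrite('pics/s15c.png',cv2.resize(t[150:260,235:415],None,fx=4.4,fy=4.4,interpolation=cv2.INTER_CUBIC))
t=cv2.imread('pics/w15.png');cv2.imwrite('pics/w15c.png',cv2.resize(t[0:110,520:640],None,fx=5,fy=5,interpolation=cv2.INTER_CUBIC))
"
```

```text
clock: 19.98
position: [0.5093, -0.1245, 0.0594]
ee_rot: [-0.001, 0.534, 0.845, 0.002]
contact_force: [1.4, 7.3, 1.9]
width: 0.0001
clock 20.02 tool theta 0.48 blade frame x,y 15.5 70.9 force rigX 6.8 rigY -3.2
```

View pics/s15c.png

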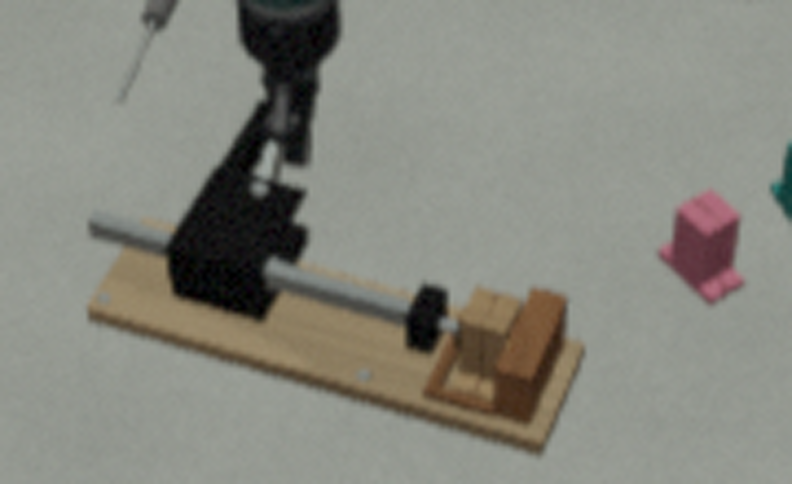

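View pics/w15c.png

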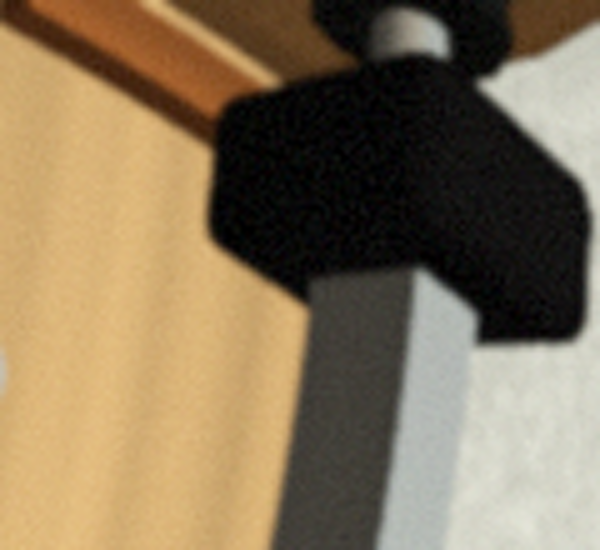

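No clear force rise yet (6.8 N), and the pad is just about at the foot. I'll make one more stroke in small steps, watching force.

```bash
python3 -m jog '[8.4,2.4,0,0,0,6.9, 16.5,5.8,0,0,0,13.7, 24.1,10.2,0,0,0,20.6, 33.3,16.6,0,0,0,27.5, 33.3,16.6,0,0,0,27.5, 33.3,16.6,0,0,0,27.5]'; python3 -c "
from h import *
st()"; python3 -m jog '[-9.7,-1.2,0,0,0,-5.7, -13.3,-1.6,0,0,0,-8.6, -13.3,-1.6,0,0,0,-8.6]';  python3 -c "
from h import *
st()"; python3 -m jog '[-2.1,-0.5,0,0,0,-1.7, -2.1,-0.5,0,0,0,-1.7]';  python3 -c "
from h import *
st()"; python3 -m jog '[-2.1,-0.5,0,0,0,-1.7, -2.1,-0.5,0,0,0,-1.7]';  python3 -c "
from h import *
st()"
```

```text
clock: 20.82
position: [0.5101, -0.089, 0.0594]
ee_rot: [0.0, 0.719, 0.695, 0.0]
contact_force: [1.3, 1.7, 0.3]
width: -0.0
clock 20.82 tool theta 0.002 blade frame x,y 16.5 70.5 force rigX 1.3 rigY -1.6
clock: 21.2
position: [0.5081, -0.101, 0.0594]
ee_rot: [-0.001, 0.666, 0.746, 0.001]
contact_force: [0.5, 5.8, 1.4]
width: -0.0003
clock 21.2 tool theta 0.15 blade frame x,y 15.0 70.7 force rigX 5.5 rigY -1.7
clock: 21.45
position: [0.5079, -0.1028, 0.0594]
ee_rot: [-0.001, 0.655, 0.756, 0.001]
contact_force: [2.2, 7.1, 1.1]
width: 0.0001
clock 21.45 tool theta 0.18 blade frame x,y 15.4 70.6 force rigX 6.5 rigY -3.7
clock: 21.7
position: [0.5077, -0.1046, 0.0594]
ee_rot: [-0.001, 0.644, 0.765, 0.002]
contact_force: [1.4, 8.8, 2.1]
width: 0.0001
clock 21.7 tool theta 0.209 blade frame x,y 15.8 70.6 force rigX 8.3 rigY -3.3
```

```bash
python3 -m jog '[-2.1,-0.5,0,0,0,-1.7, -2.1,-0.5,0,0,0,-1.7, -2.1,-0.5,0,0,0,-1.7]';  python3 -c "
from h import *
st()
snap('wrist','w16.png');st()"; python3 -m jog '[-2.1,-0.5,0,0,0,-1.7, -2.1,-0.5,0,0,0,-1.7, -2.1,-0.5,0,0,0,-1.7]';  python3 -c "
from h import *
st()
snap('wrist','w17.png');st()
t=cv2.imread('pics/w17.png');cv2.imwrite('pics/w17c.png',cv2.resize(t[0:110,520:640],None,fx=5,fy=5,interpolation=cv2.INTER_CUBIC))
"
```

```text
clock: 22.08
position: [0.5076, -0.1064, 0.0594]
ee_rot: [-0.001, 0.632, 0.775, 0.002]
contact_force: [2.1, 9.6, 0.6]
width: 0.0
clock 22.07 tool theta 0.239 blade frame x,y 16.0 70.6 force rigX 8.9 rigY -4.1
clock 22.12 tool theta 0.239 blade frame x,y 16.0 70.6 force rigX 8.7 rigY -3.6
clock: 22.5
position: [0.5076, -0.1083, 0.0594]
ee_rot: [-0.001, 0.621, 0.784, 0.002]
contact_force: [2.2, 10.0, 1.9]
width: -0.0002
clock 22.5 tool theta 0.268 blade frame x,y 16.3 70.6 force rigX 9.3 rigY -4.3
clock 22.55 tool theta 0.268 blade frame x,y 16.3 70.6 force rigX 8.7 rigY -4.8
```

View pics/w17c.png

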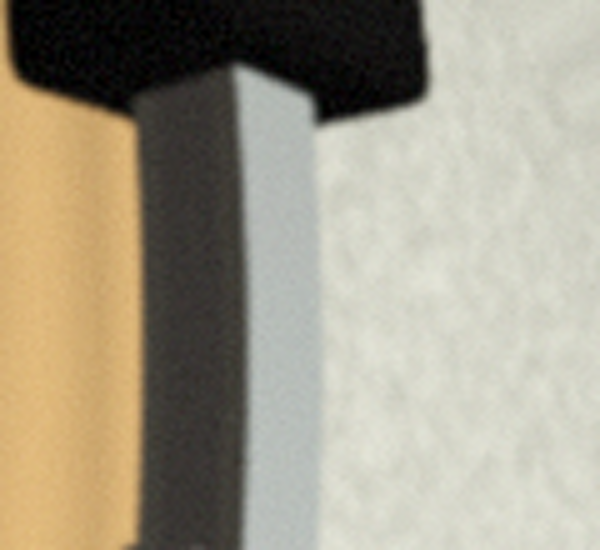

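```bash
python3 - <<'E'
from h import *
d=dict(np.load("last_wrist.npz"))
for X in (44,46,48,50,52,54): print(X,np.round(proj(d,T(RIG,[[X,-18,73],[X,18,33],[X,8,61],[X,6,59]]),1),1).tolist())
snap("scene","s17.png")
a=cv2.imread("pics/s15.png").astype(np.float32);b=cv2.imread("pics/s17.png").astype(np.float32)
import itertools
A=cv2.cvtColor(a,cv2.COLOR_BGR2GRAY)/255;Bm=cv2.cvtColor(b,cv2.COLOR_BGR2GRAY)/255
# head patch in scene: crop coords (410..446,285..350)/4.4+(235,150)
def shift(x0,y0,x1,y1):
    W=np.eye(2,3,dtype=np.float32)
    P=A[y0:y1,x0:x1];Q=Bm[y0:y1,x0:x1]
    return cv2.phaseCorrelate(P.copy(),Q.copy(),cv2.createHanningWindow((x1-x0,y1-y0),cv2.CV_32F))
print("head",shift(322,208,342,234),"tail",shift(250,192,266,208),"ref",shift(385,186,410,222))
s=dict(np.load("last_scene.npz")); print(proj(s,T(RIG,[[50,0,53],[60,0,53]])))
E
```

```text
44 [[609.7, 25.8], [518.8, 20.8], [563.0, 15.1], [563.2, 16.9]]
46 [[609.4, 22.2], [518.6, 17.5], [562.6, 11.5], [562.9, 13.3]]
48 [[609.1, 18.7], [518.4, 14.3], [562.3, 7.9], [562.6, 9.8]]
50 [[608.7, 15.1], [518.2, 11.2], [562.0, 4.4], [562.2, 6.3]]
52 [[608.3, 11.7], [517.9, 8.0], [561.6, 0.9], [561.9, 2.9]]
54 [[607.9, 8.2], [517.7, 4.9], [561.2, -2.5], [561.5, -0.5]]
head ((0.4800361978509482, 0.8177462217758009), 0.9349188027558504) tail ((0.2414413617073583, -0.26167862108400897), 0.9191914964467287) ref ((0.511629079894588, 0.0831481063752264), 1.0016623263888889)
[[330.01861717 221.28292323]
 [332.97618967 222.1343521 ]]
```

Force is about 9 N and geometry gives about 2 mm of compression. I'll keep going in roughly 1 mm jaw steps.

```bash
python3 -m jog '[-2.2,-0.4,0,0,0,-1.7, -2.2,-0.4,0,0,0,-1.7, -2.2,-0.4,0,0,0,-1.7]';  python3 -c "
from h import *
for i in range(3): st(); get_image('top')"; python3 -m jog '[-2.2,-0.4,0,0,0,-1.7, -2.2,-0.4,0,0,0,-1.7, -2.2,-0.4,0,0,0,-1.7]';  python3 -c "
from h import *
for i in range(3): st(); get_image('top')
snap('wrist','w18.png')
d=dict(np.load('last_wrist.npz'))
for X in (46,48,50,52,54): print(X,np.round((proj(d,T(RIG,[[X,-18,73],[X,18,33]]),1)-[520,0])*5,1).tolist())
t=cv2.imread('pics/w18.png');cv2.imwrite('pics/w18c.png',cv2.resize(t[0:110,520:640],None,fx=5,fy=5,interpolation=cv2.INTER_CUBIC))
"
```

```text
clock: 22.98
position: [0.5075, -0.1103, 0.0594]
ee_rot: [-0.001, 0.609, 0.793, 0.002]
contact_force: [2.0, 10.9, 1.9]
width: -0.0003
clock 22.98 tool theta 0.298 blade frame x,y 16.5 70.6 force rigX 10.2 rigY -4.3
clock 23.02 tool theta 0.298 blade frame x,y 16.5 70.6 force rigX 10.3 rigY -4.3
clock 23.07 tool theta 0.298 blade frame x,y 16.5 70.6 force rigX 9.7 rigY -4.7
clock: 23.5
position: [0.5077, -0.1127, 0.0594]
ee_rot: [-0.001, 0.597, 0.802, 0.002]
contact_force: [2.4, 9.8, 1.2]
width: 0.0
clock 23.5 tool theta 0.328 blade frame x,y 16.2 70.6 force rigX 9.1 rigY -4.4
clock 23.55 tool theta 0.328 blade frame x,y 16.2 70.6 force rigX 9.3 rigY -5.1
clock 23.6 tool theta 0.328 blade frame x,y 16.2 70.6 force rigX 9.1 rigY -4.1
46 [[494.9, 174.3], [51.9, 124.0]]
48 [[494.1, 157.1], [51.7, 108.4]]
50 [[493.2, 140.0], [51.5, 92.8]]
52 [[492.2, 123.0], [51.3, 77.4]]
54 [[491.1, 106.2], [51.0, 62.1]]
```

View pics/w18c.png

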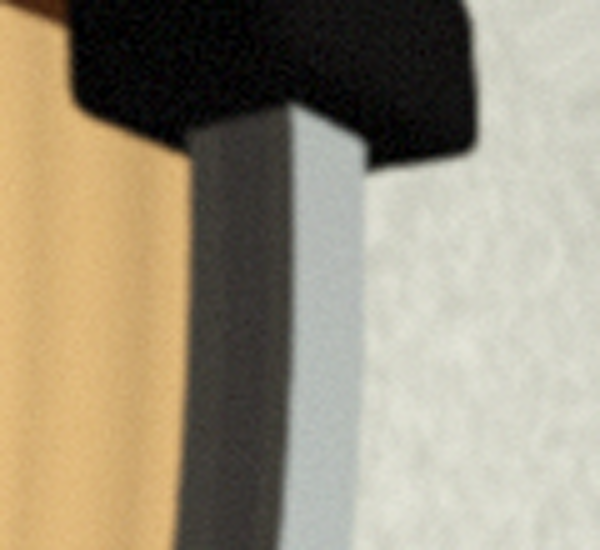

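```bash
python3 - <<'E'
from h import *
d=snap("top","t18.png"); snap("scene","s18.png")
t=cv2.imread("pics/t18.png"); a=cv2.resize(t[140:200,255:345],None,fx=8,fy=8,interpolation=cv2.INTER_CUBIC)
pr=lambda L:np.round((proj(d,T(RIG,L))-[255,140]+.4)*8).tolist()
print("padface81,85,90 jaw front 64,69",pr([[81,0,53],[85,0,53],[90,0,53],[64,0,53],[69,0,53]]))
cv2.imwrite("pics/t18c.png",a)
t=cv2.imread("pics/s18.png");cv2.imwrite("pics/s18c.png",cv2.resize(t[195:250,300:390],None,fx=8,fy=8,interpolation=cv2.INTER_CUBIC))
E
```

```text
padface81,85,90 jaw front 64,69 [[281.0, 261.0], [270.0, 263.0], [256.0, 266.0], [330.0, 251.0], [315.0, 254.0]]
```

View pics/t18c.png

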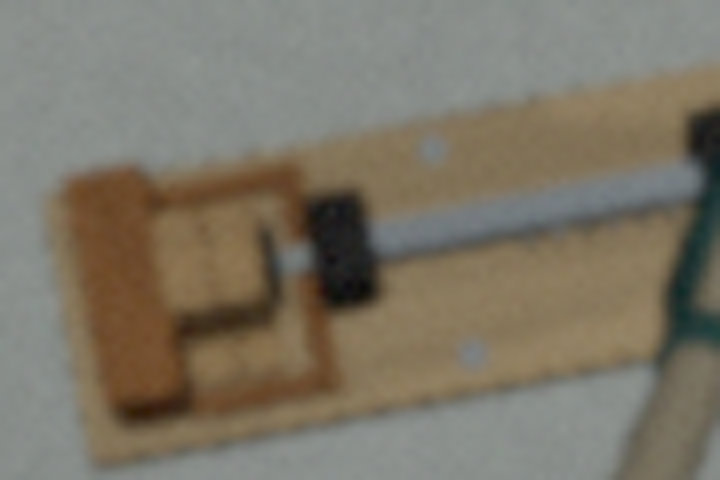

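View pics/s18c.png

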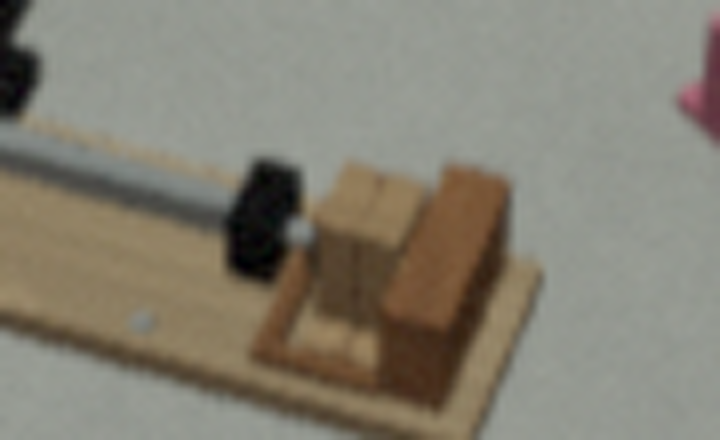

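```bash
python3 - <<'E'
from h import *
d=dict(np.load("last_top.npz"))
# rectify top images along the rig plane z=55mm: 10 px per mm
def rect(f,o,x0,x1):
    im=cv2.imread(f); X,Y=np.meshgrid(np.arange(x0,x1,.1),np.arange(-24,24,.1))
    P=proj(d,T(RIG,np.c_[X.ravel(),Y.ravel(),X.ravel()*0+56])).reshape(X.shape+(2,)).astype(np.float32)
    r=cv2.remap(im,P[...,0],P[...,1],cv2.INTER_CUBIC); cv2.imwrite(o,r); return r
a=rect("pics/top0.png","x.png",0,60);b=rect("pics/t10.png","x.png",16,76);c=rect("pics/t18.png","x.png",50,110)
cv2.imwrite("pics/rect.png",cv2.resize(np.vstack([a,b,c]),None,fx=.4,fy=.4,interpolation=cv2.INTER_AREA))
for r,x0 in ((a,0),(b,16),(c,50)):
    prof=cv2.cvtColor(r,cv2.COLOR_BGR2GRAY)[205:275].mean(0) # stem line |Y|<3.5
    prof2=cv2.cvtColor(r,cv2.COLOR_BGR2GRAY)[np.r_[130:180,300:350]].mean(0)
    print(x0,[(x0+i/10,int(prof[i])) for i in range(0,600,15)])
E
```

```text
0 [(0.0, 29), (1.5, 31), (3.0, 32), (4.5, 32), (6.0, 32), (7.5, 31), (9.0, 29), (10.5, 37), (12.0, 53), (13.5, 76), (15.0, 94), (16.5, 109), (18.0, 115), (19.5, 119), (21.0, 119), (22.5, 119), (24.0, 118), (25.5, 117), (27.0, 110), (28.5, 100), (30.0, 84), (31.5, 69), (33.0, 68), (34.5, 81), (36.0, 97), (37.5, 107), (39.0, 114), (40.5, 114), (42.0, 114), (43.5, 114), (45.0, 115), (46.5, 114), (48.0, 113), (49.5, 114), (51.0, 115), (52.5, 115), (54.0, 115), (55.5, 116), (57.0, 116), (58.5, 116)]
16 [(16.0, 36), (17.5, 37), (19.0, 34), (20.5, 28), (22.0, 27), (23.5, 31), (25.0, 47), (26.5, 69), (28.0, 91), (29.5, 106), (31.0, 114), (32.5, 118), (34.0, 122), (35.5, 123), (37.0, 120), (38.5, 118), (40.0, 117), (41.5, 108), (43.0, 95), (44.5, 77), (46.0, 67), (47.5, 73), (49.0, 89), (50.5, 103), (52.0, 113), (53.5, 117), (55.0, 117), (56.5, 117), (58.0, 117), (59.5, 117), (61.0, 117), (62.5, 118), (64.0, 117), (65.5, 112), (67.0, 104), (68.5, 96), (70.0, 87), (71.5, 80), (73.0, 75), (74.5, 76)]
50 [(50.0, 68), (51.5, 49), (53.0, 37), (54.5, 35), (56.0, 34), (57.5, 34), (59.0, 33), (60.5, 32), (62.0, 30), (63.5, 28), (65.0, 26), (66.5, 31), (68.0, 41), (69.5, 61), (71.0, 81), (72.5, 101), (74.0, 111), (75.5, 116), (77.0, 115), (78.5, 114), (80.0, 106), (81.5, 89), (83.0, 70), (84.5, 59), (86.0, 63), (87.5, 79), (89.0, 96), (90.5, 105), (92.0, 113), (93.5, 117), (95.0, 117), (96.5, 116), (98.0, 117), (99.5, 116), (101.0, 115), (102.5, 112), (104.0, 109), (105.5, 107), (107.0, 109), (108.5, 111)]
```

View pics/rect.png

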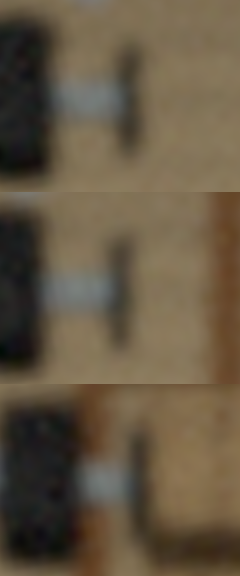

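Rectifying the top view along the rig settles it. The spacing from jaw to pad centre was 18.9–19.3 mm when free and is now 14.4 mm, so the pad is pushed in about 4.5 mm with the foot against the stop. That matches the trigger-angle estimate of 4.7 mm. I'll nudge by about 0.5 mm, hold and re-measure.

```bash
python3 -m jog '[-1.3,-0.3,0,0,0,-1.0, -1.3,-0.3,0,0,0,-1.0, -1.3,-0.3,0,0,0,-1.0, -1.3,-0.3,0,0,0,-1.0]'; cat > m.py <<'E'
from h import *
import sys
d=snap("top",sys.argv[1]); im=cv2.cvtColor(d["frame"],cv2.COLOR_RGB2BGR)
X,Y=np.meshgrid(np.arange(50,130,.1),np.arange(-45,45,.1))
P=proj(d,T(RIG,np.c_[X.ravel(),Y.ravel(),X.ravel()*0+56])).reshape(X.shape+(2,)).astype(np.float32)
r=cv2.remap(im,P[...,0],P[...,1],cv2.INTER_CUBIC); cv2.imwrite("pics/r_"+sys.argv[1],cv2.resize(r,None,fx=.7,fy=.7,interpolation=cv2.INTER_AREA))
pr=cv2.cvtColor(r,cv2.COLOR_BGR2GRAY)[415:485].mean(0)
e=150+np.argmax(pr[150:280]>75); m=300+np.argmin(pr[300:400]); print("edge",50+e/10,"pad",50+m/10,"spacing",(m-e)/10); st()
E
python3 m.py t19.png; python3 -m jog '[0,0,0,0,0,0, 0,0,0,0,0,0, 0,0,0,0,0,0, 0,0,0,0,0,0, 0,0,0,0,0,0, 0,0,0,0,0,0, 0,0,0,0,0,0, 0,0,0,0,0,0]'; python3 m.py t20.png
```

```text
clock: 24.3
position: [0.5077, -0.1137, 0.0594]
ee_rot: [-0.001, 0.59, 0.807, 0.002]
contact_force: [2.2, 10.6, 1.5]
width: 0.0
edge 70.5 pad 85.0 spacing 14.5
clock 24.35 tool theta 0.345 blade frame x,y 16.5 70.6 force rigX 11.1 rigY -4.0
clock: 25.35
position: [0.5077, -0.1137, 0.0594]
ee_rot: [-0.001, 0.59, 0.807, 0.002]
contact_force: [2.2, 10.9, 1.3]
width: 0.0001
edge 70.5 pad 85.1 spacing 14.6
clock 25.4 tool theta 0.345 blade frame x,y 16.4 70.6 force rigX 10.4 rigY -4.9
```

```bash
python3 -c "
import cv2
t=cv2.imread('pics/t20.png');cv2.imwrite('pics/t20f.png',cv2.resize(t[100:300,130:500],None,fx=2.1,fy=2.1))"
```

```text
(no output)
```

View pics/r_t20.png

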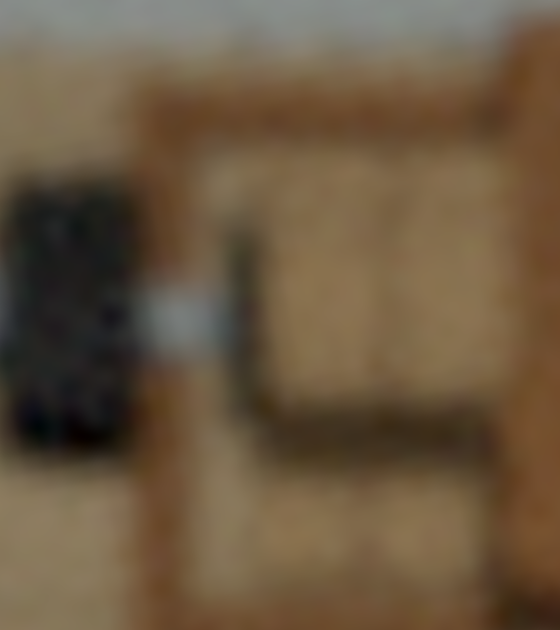

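View pics/t20f.png

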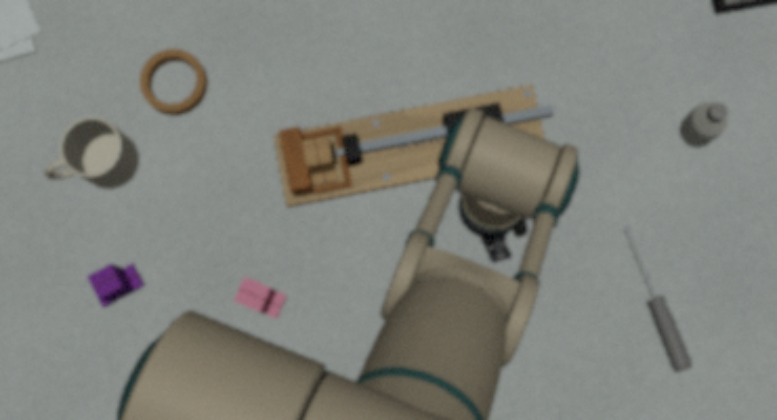

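Steady at about 4.4 mm by picture, but force (10.5–11 N against the nominal 12) suggests slightly less, roughly 3–4 mm. I'll go one more ≈1 mm step to centre it between the limits.

```bash
python3 -m jog '[-1.1,-0.2,0,0,0,-0.8, -2.2,-0.4,0,0,0,-1.7, -2.2,-0.4,0,0,0,-1.7, -2.2,-0.4,0,0,0,-1.7]'; python3 m.py t21.png; python3 -m jog '[0,0,0,0,0,0, 0,0,0,0,0,0, 0,0,0,0,0,0, 0,0,0,0,0,0, 0,0,0,0,0,0, 0,0,0,0,0,0, 0,0,0,0,0,0, 0,0,0,0,0,0]'; python3 m.py t22.png; python3 m.py t23.png
```

```text
clock: 25.9
position: [0.5078, -0.1156, 0.0594]
ee_rot: [-0.002, 0.578, 0.816, 0.002]
contact_force: [2.3, 11.9, 2.6]
width: -0.0003
edge 70.7 pad 85.0 spacing 14.3
clock 25.95 tool theta 0.374 blade frame x,y 16.7 70.7 force rigX 11.8 rigY -3.7
clock: 26.95
position: [0.5078, -0.1156, 0.0594]
ee_rot: [-0.002, 0.578, 0.816, 0.002]
contact_force: [1.8, 12.5, 3.2]
width: -0.0001
edge 70.6 pad 84.8 spacing 14.2
clock 27.0 tool theta 0.374 blade frame x,y 16.7 70.6 force rigX 11.8 rigY -4.8
edge 70.5 pad 85.0 spacing 14.5
clock 27.05 tool theta 0.374 blade frame x,y 16.7 70.6 force rigX 10.9 rigY -3.6
```

```bash
python3 -c "
from h import *
st(); print(sign_off()); st()"
```

```text
clock 27.05 tool theta 0.374 blade frame x,y 16.7 70.6 force rigX 10.9 rigY -3.6
the job is handed in; nothing more can be done
None
the job is handed in; nothing more can be done
```

I stood the wooden foot in the pocket and let go of it. I then pumped the trigger with shut fingers: five full strokes and one partial. I handed the job in at 27 s of the 70 s, still holding the trigger squeezed; no verdict was reported.

- **Foot:** before clamping, the wrist view showed it upright, straight and centred in the pocket. At the end, the top view showed it against the stop.
- **Pad pressure:** the top view puts the pad about 4.5–5 mm in: the jaw-to-pad spacing was about 14.3 mm, against about 19 mm when free. It stayed there for over a second.
- **Trigger:** the force on the fingers was about 11–12 N, close to the 12 N stated for 5 mm in. The trigger was at about 0.35 rad.
- **Other things on the desk:** the mug, tape core, glue bottle and screwdriver looked undisturbed by eye in the last full view, one small squeeze step before the end. I did not measure their positions.

**Where checks disagreed:** before the last small squeeze, force alone suggested only 3–4 mm in. The top-view spacing also barely changed over the last two small steps. The depth is therefore uncertain by about 1 mm, which still leaves it inside the 2.5–8.5 mm limits.

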